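# Hook the folded sample out of the deep mesh bin and hang it on the inspection stand

### The arm

A 7-joint arm with a two-finger parallel gripper is mounted at the origin on the work surface. World frame = base frame: x ahead of the robot, y to its left, z up, the work surface at z = 0. Lengths are in mm, angles in rad, forces in N, time in s.
With the tool pointing down it reaches from about 400 to 875 mm from the base axis. Payload 6.5 kg.
Tool frame: the origin (TCP) lies on the centre line of the jaws, within the pads' length; the fingertips stand 19 mm ahead of it and the grasp point (between the pads) is the TCP; z points along the fingers, y is the direction in which the jaws open and shut (so a half turn about z gives the same grasp; the last joint's range is limited). The gripper opens to 85 mm and grips with 20 to 120 N. Pads are 22 mm wide; open, the fingers measure 114 mm over their backs; the gripper's body (76 mm by 85 mm) begins 54 mm behind the grasp point. The pads swing forward as they close: fully open they stand 13 mm farther back than shut.
Start: joints at [-1.174, 0.536, -0.004, 1.538, 0.003, 1.067, -0.071], TCP at [290.19, 581.618, 250.29] pointing down, gripper open.
Joint ranges: [-2.7, 2.7], [-0.37, 2.16], [-1.27, 1.26], [0.24, 2.4], [-1.31, 4.45], [0.19, 1.91], [-2.76, 2.76]. Speed limits (rad/s): [2.39, 2.39, 3.14, 3.14, 3.14, 3.14, 3.14].

### API

Orientations are given as a 3x3 rotation matrix whose columns are the frame's x, y, z axes.
In Python, from bench import bot gives the robot as it stands.
- The arm moves only by the tool arm_command, never from a script. Its argument "rows" is one flat list of numbers, 4 for each row, row after row: the shift along the world's x, y, z in m, then the turn about the world's z in rad. A call has 1 to 8 rows; each row is the pose to reach, as a shift and turn from the pose commanded when the call began; what a row does not reach only later rows make up. A row lasts 1/8 s, in which the tool goes at most 62.5 mm and 10.7 degrees, less where a joint would pass 70% of its speed; a pose out of reach is approached as far as the arm can. A call with a gripper value outside its range is refused whole. "grip" is the opening, from 0 (shut) to 1 (fully open), set as the call begins (left out, the last holds). The fingers move at their own pace and stop on an object; "squeeze" is the grip in N (left out, the last holds). Time passes only in rows, so rows that repeat a pose let the fingers close. It gives the time, the measured TCP pose, the force and the opening at its end, in the units of the state.
- bot.sense(): the state, without advancing time (a new reading comes with each control period).
- bot.capture(name): name is "side" or "top" or "wrist"; returns a dict with "frame" (420x560x3 uint8, blue, green, red), "range_z" (420x560 float32, mm along the optical axis (not along the pixel's ray), 0 where there is no reading), "K" (3x3 intrinsics, pixels), "world_from_camera" (4x4, takes a point from camera to world coordinates). Camera axes: x right, y up, looking along -z (the intrinsics and any distortion apply to the point x, -y, -z); pixel columns grow to the right and rows downward; lengths in mm; the calibration is good to about 2 mm. A picture is of the moment at which its call begins.
- bot.finish_job(): hands the job in, once; it reports no verdict.
The state is a dict: "time_s": time; "joint_pos": joint angles; "qd": joint speeds; "effort": joint torques, N m; "tool_pos": TCP position; "tcp_rot": TCP orientation; "ft_force": force on the tool from outside, world axes, zero at the start; "torque": the same for the moment, N m; "gripper_width": finger opening in mm.
Only numpy, scipy, OpenCV 4.12 (cv2) and the standard library are available. Lean on these libraries where they do the work, as an engineer would, in place of code of your own. Each camera call takes 0.05 s, during which the arm holds its last target.

### The job

Take the hook rod from its fork and use it to lift the folded, channel-shaped sample out of the deep mesh bin, without touching either sample with the fingers; hang the folded sample by its bar in both V seats of the open inspection stand. Then hang the rod back in its fork, upright with its collar resting on both prongs, and let go of it. Leave the flat sample hanging where it is and do not disturb the other things on the bench.

Things in the scene. Friction and masses are not known exactly. Their poses are not given: they have to be found in the camera images.
- bin: Deep open-topped bin of grey wire mesh, fixed, on the left or right of the bench. Inside 190 (x) x 110 (y) mm, walls 4 mm, rim 140 mm above the bench. Origin: centre of underside. Two hanging places at x = +-35 mm, y = 0: pairs of V seats reach in from the long walls to 35.5 mm from the centre line and carry a sample's bar along the bin's y, bar centre 75 mm above the bench.
- channel_bar (a point): Folded sample (to fetch), aluminium: centre of its hanger bar (100 x 8 mm round, along y, z up). Straps at y = +-24 mm (6 wide, 3 thick) go down; free window between them 4 to 36 mm below the bar's centre. Below it hangs an upward-open channel with a middle web, 56 (y) x 36 (x) mm seen from above, underside 66 mm below the bar's centre. 0.18 kg. In either hanging place.
- plate_bar (a point): Flat sample (leave it): centre of its hanger bar. Same bar, straps and window, but below hangs only a flat sheet 56 mm along y, 30 mm tall, 3 mm thick, seen from above as a thin edge. In the bin's other hanging place.
- stand_seat (a point): Open aluminium stand, fixed, on the side away from the bin: base 100 (x) x 120 (y) x 8 mm, two posts 10 (x) x 5 (y) mm at y = +-38 mm, each topped by an upward-open V seat 25 mm wide along x. This point: where the centre of a hung bar rests, midway between the seats, 110 mm above the bench; the bar lies along y, either way round.
- rod_handle (a point): Centre of the hook rod's square wooden handle, 24 x 24 x 48 mm (sides along x and y, z up), hanging upright in its fork at any turn about z. Below it an 8 mm round rod on the axis leads to the hook, all steel. The rod is 151 mm long over all, 0.16 kg.
- rod_hook (a point): The hook's V of bent strip, 20 mm wide (y), 3 mm thick, open upward, facing the rod's +x. This point: where the centre of an 8 mm bar along y rests in it; 120 mm below the handle's centre and 18 mm towards +x from the rod's axis. Hook tip: 33 mm from the axis, 111 mm below the handle's centre; lowest edge of the hook 130 mm below it.
- rod_collar (a point): Centre of the underside of the rod's round collar (34 mm diameter, 4 mm thick), on the rod's axis, 32 mm below the handle's centre.
- fork_seat (a point): Rod's fork, fixed: this point is where the centre of the collar's underside rests, 135 mm above the bench, midway between two level prongs along x (9 wide, 6 thick, 18 mm apart: the rod passes, the collar does not). Prongs end 28 mm away at -x, the open end; at +x a post of the same height, its face 50 mm away. Base 130 x 80 x 10 mm, its centre 15 mm towards +x.
- gauge: Bystander: height gauge, 60 x 60 mm base, slim column 240 mm tall, standing loose towards the back of the middle of the bench. Origin: centre of its underside.
- parts_bin: Bystander: loose low black open plastic bin 140 (x) x 100 (y) x 60 mm. Origin: centre of its underside.
- oil: Bystander: loose white bottle, 56 mm diameter, 130 mm tall. Origin: centre of its underside.
Mind the look-alikes: they are no part of the job. What is shaped like the part that bears rod_handle but orange is not meant. Leave any pink look-alike of the part that bears fork_seat alone.

How it is judged:
By the outcome, as a careful person would: the job done as asked, in the order asked, and still so for the second after the job is handed in, with the robot touching nothing.
It also fails if it takes over 72 s, if anything falls off the work surface, if the arm or the gripper's body presses on something with over 40 N, if the wrist force passes 120 N, or if a joint passes its speed limit or range.

## Working session

There is one attempt and no reset: what is moved stays moved. The work goes in short steps, Python scripts to look and compute and a tool call to move; the robot and the scene stay as the last step left them, time stands still between calls to the robot, and variables do not carry over. Pictures are saved under pics/ and viewed, and the job is handed in when it is done.

Besides the shell and the picture viewer there is one more tool, called after "Request:" by a JSON object that holds its "api" and its "payload". arm_command: Moves the arm, as the interface text tells. Its arguments: {"type":"object","properties":{"rows":{"type":"array","items":{"type":"number"}},"grip":{"type":"number"},"squeeze":{"type":"number"}},"required":["rows"]}

```bash
mkdir -p pics; ls; cat > h.py <<'E'
import numpy as np,cv2,pickle
from bench import bot
def cap(n,tag):
    c=bot.capture(n); pickle.dump(c,open(f'pics/{tag}.pkl','wb')); cv2.imwrite(f'pics/{tag}.png',c['frame']); return c
def ld(tag): return pickle.load(open(f'pics/{tag}.pkl','rb'))
def px(c,u,v,d=None):
    if d is None:
        d=c['range_z'][int(round(v)),int(round(u))]
    K=c['K']; p=np.array([(u-K[0,2])/K[0,0]*d,-(v-K[1,2])/K[1,1]*d,-d,1.]); return (c['world_from_camera']@p)[:3]
def pz(c,u,v,z):
    a=px(c,u,v,100.);b=px(c,u,v,200.); return a+(b-a)*(z-a[2])/(b[2]-a[2])
def proj(c,P):
    p=np.linalg.inv(c['world_from_camera'])@np.append(P,1.); K=c['K']; return np.array([K[0,2]+K[0,0]*p[0]/-p[2],K[1,2]-K[1,1]*p[1]/-p[2]])
def cloud(c):
    d=c['range_z'];K=c['K'];v,u=np.mgrid[:d.shape[0],:d.shape[1]]
    P=np.stack([(u-K[0,2])/K[0,0]*d,-(v-K[1,2])/K[1,1]*d,-d,np.ones_like(d)],-1)
    W=(P@c['world_from_camera'].T)[...,:3]; W[d<=0]=np.nan; return W
def crop(c,u0,u1,v0,v1,name,s=None):
    im=c['frame'][v0:v1,u0:u1]; s=s or min(800/(u1-u0),600/(v1-v0))
    cv2.imwrite(f'pics/{name}.png',cv2.resize(im,None,fx=s,fy=s,interpolation=cv2.INTER_CUBIC))
E
python3 - <<'E'
from h import *
for n in ['top','side','wrist']:
    c=cap(n,n+'0'); print(n,c['K'].tolist(),c['world_from_camera'].round(3).tolist())
print(bot.sense())
E
```

```text
pics
top [[456.0998538091583, 0.0, 285.0925798358233], [0.0, 456.0998538091583, 203.20245811095828], [0.0, 0.0, 1.0]] [[-0.02, 0.997, -0.074, 401.676], [-1.0, -0.02, -0.0, -23.045], [-0.002, 0.074, 0.997, 1316.931], [0.0, 0.0, 0.0, 1.0]]
side [[380.8434402812575, 0.0, 275.9178260010657], [0.0, 380.8434402812575, 206.13288598519242], [0.0, 0.0, 1.0]] [[0.977, 0.142, -0.157, 325.198], [-0.212, 0.616, -0.759, -704.063], [-0.011, 0.775, 0.632, 707.79], [0.0, 0.0, 0.0, 1.0]]
wrist [[305.66388429369016, 0.0, 283.61401518720135], [0.0, 305.66388429369016, 207.83273084102265], [0.0, 0.0, 1.0]] [[0.447, -0.847, -0.287, 216.213], [0.895, 0.423, 0.144, 618.995], [-0.001, -0.321, 0.947, 373.122], [0.0, 0.0, 0.0, 1.0]]
{'time_s': 0.15, 'joint_pos': array([-1.17423711,  0.53701822, -0.00440699,  1.53859379,  0.00263269,
        1.06731406, -0.07116972]), 'qd': array([ 0.00041169, -0.00261506,  0.00011983, -0.00389417, -0.00125355,
       -0.00017943,  0.0011924 ]), 'effort': array([ 1.47068262e-03, -5.83784187e+01,  1.04960773e+00, -2.59352517e+01,
        1.24513364e-02,  6.54662566e-03,  2.39069948e-05]), 'tool_pos': array([290.00559409, 581.2264894 , 249.61817192]), 'tcp_rot': array([[-8.94864427e-01,  4.46337815e-01, -4.60602495e-04],
       [ 4.46338030e-01,  8.94863571e-01, -1.24629506e-03],
       [-1.44092221e-04, -1.32084953e-03, -9.99999117e-01]]), 'ft_force': array([ 0.49553173, -0.36816046,  0.14194747]), 'torque': array([ 0.05813539, -0.08424699,  0.01682466]), 'gripper_width': 85.50195578311563}
```

View pics/top0.png

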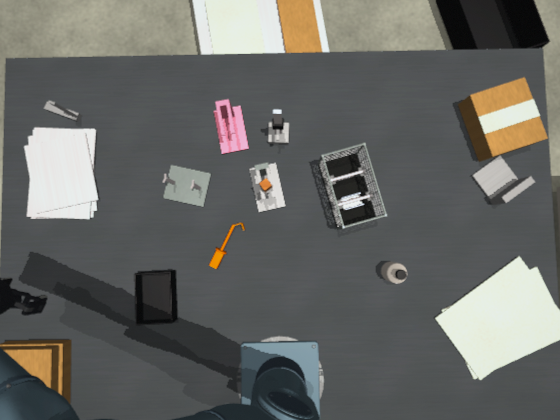

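View pics/side0.png

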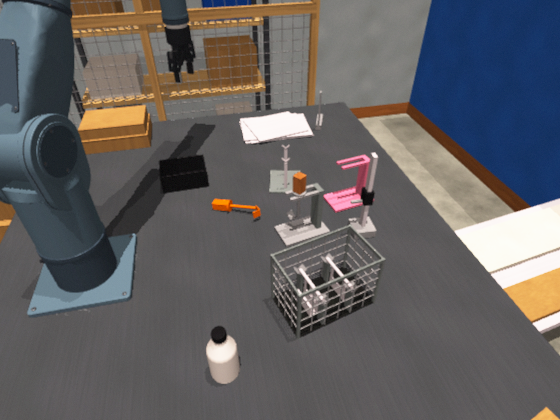

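View pics/wrist0.png

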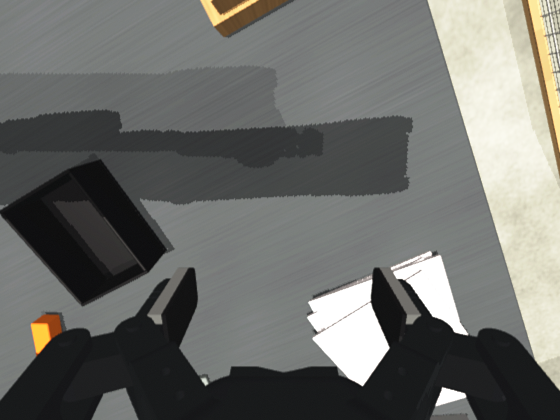

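```bash
python3 - <<'E'
from h import *
c=ld('top0'); crop(c,150,300,90,230,'t1'); crop(c,310,400,135,240,'t2')
s=ld('side0'); crop(s,255,395,140,340,'s1')
E
```

```text
(no output)
```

View pics/t1.png

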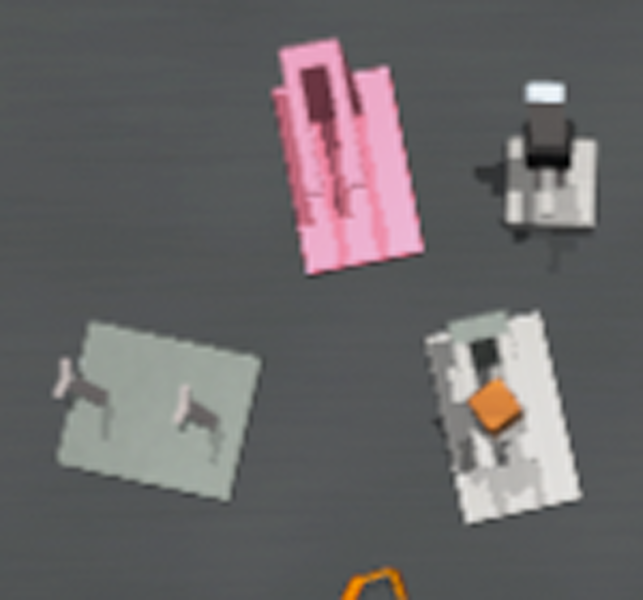

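View pics/t2.png

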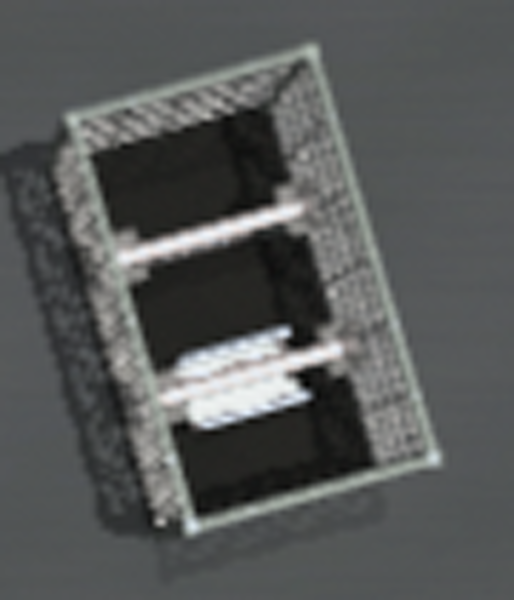

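View pics/s1.png

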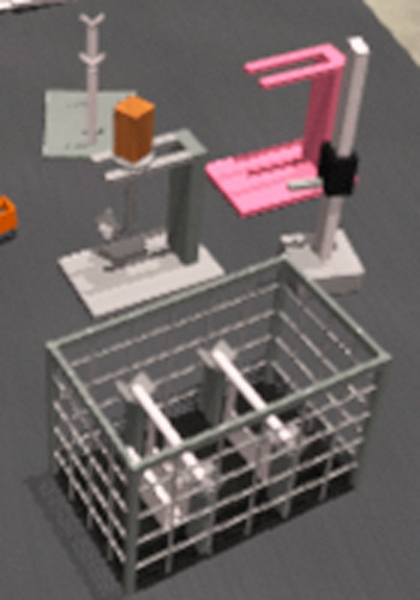

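```bash
python3 - <<'E'
from h import *
c=ld('top0'); W=cloud(c)
def T1(u,v,s=800/150): pass
s1=min(800/150,600/140); s2=600/105
for n,u,v in [('handle',494,404),('hc1',470,404),('hc2',497,380),('hc3',522,407),('hc4',494,433)]:
    U,V=150+u/s1,90+v/s1; print(n,px(c,U,V).round(1),pz(c,U,V,191).round(1))
for n,u,v,z in [('bc1',70,120,140),('bc2',312,48,140),('bc3',435,460,140),('bc4',190,527,140),('chA',165,400,75),('chB',345,350,75),('plA',125,258,75),('plB',305,208,75)]:
    U,V=310+u/s2,135+v/s2; print(n,U.__round__(1),V.__round__(1),px(c,U,V).round(1),pz(c,U,V,z).round(1))
for n,u,v,z in [('st1',90,320,8),('st2',260,357,8),('st3',230,500,8),('st4',58,463,8),('v1',63,378,110),('v2',182,404,110),('f1',425,340,10),('f2',540,312,10),('f3',580,497,10),('f4',468,522,10),('post',480,325,135)]:
    U,V=150+u/s1,90+v/s1; print(n,px(c,U,V).round(1),pz(c,U,V,z).round(1))
E
```

```text
handle [533.8  26.  186.5] [533.3  25.8 191. ]
hc1 [533.9  39.9 187.7] [533.5  39.7 191. ]
hc2 [547.8  24.  186.3] [547.2  23.8 191. ]
hc3 [536.8  11.  142.1] [531.2   9.6 191. ]
hc4 [518.2  26.9 172.8] [516.4  26.1 191. ]
bc1 322.2 156.0 [ 610.4 -121.8  139.7] [ 610.3 -121.8  140. ]
bc2 364.6 143.4 [ 641.8 -233.7  137.7] [ 641.3 -233.2  140. ]
bc3 386.1 215.5 [ 451.9 -283.   138.2] [ 451.8 -282.6  140. ]
bc4 343.2 227.2 [ 401.7  -23.  1316.9] [ 423.8 -171.1  140. ]
chA 338.9 205.0 [ 485.7 -168.9   76.7] [ 485.8 -169.1   75. ]
chB 370.4 196.2 [ 507.9 -255.6   76.3] [ 508.  -255.8   75. ]
plA 331.9 180.2 [ 554.2 -151.7   76.7] [ 554.4 -151.9   75. ]
plB 363.4 171.4 [ 576.4 -238.4   77.8] [ 576.8 -238.9   75. ]
st1 [617.5 306.2   6.6] [617.3 305.8   8. ]
st2 [590.8 192.3   0.9] [589.8 191.1   8. ]
st3 [493.9 213.1   2. ] [493.4 212.    8. ]
st4 [520.7 327.4   8.5] [520.7 327.5   8. ]
v1 [565.5 299.1 102.2] [564.4 297.1 110. ]
v2 [547.5 224.6 102.9] [546.7 223.1 110. ]
f1 [600.1  80.1   1.1] [598.8  79.4  10. ]
f2 [618.6   1.8  -4.3] [616.2   1.5  10. ]
f3 [490.9 -22.9   4.8] [490.6 -22.9  10. ]
f4 [475.4  52.4   8.8] [475.3  52.4  10. ]
post [588.6  36.  134.2] [588.4  35.9 135. ]
```

```bash
python3 - <<'E'
from h import *
s=ld('side0'); W=cloud(s)
m=(np.hypot(W[...,0]-531,W[...,1]-25)<50)&(W[...,2]>32)&(W[...,2]<75)
for z0 in range(32,75,6):
    k=m&(W[...,2]>=z0)&(W[...,2]<z0+6); print(z0,k.sum(),W[k].round(0)[::max(1,k.sum()//12)].tolist())
for n in ['top0','side0']:
    c=ld(n);W=cloud(c); k=(W[...,2]>186)&(W[...,2]<196)&(np.hypot(W[...,0]-531,W[...,1]-25)<40)
    print(n,k.sum(),W[k].mean(0),cv2.minAreaRect(W[k][:,:2].astype(np.float32)))
k=(cloud(ld('top0'))[...,2]>225)&(cloud(ld('top0'))[...,0]>580)&(np.abs(cloud(ld('top0'))[...,1])<120); print(cloud(ld('top0'))[k].mean(0))
crop(s,265,345,165,250,'s2')
print(proj(s,[531,25,100]))
E
```

```text
32 4 [[578.0, 39.0, 34.0], [579.0, 35.0, 36.0], [581.0, 29.0, 37.0], [580.0, 29.0, 35.0]]
38 23 [[576.0, 44.0, 43.0], [578.0, 41.0, 43.0], [528.0, 50.0, 41.0], [578.0, 41.0, 39.0], [579.0, 35.0, 44.0], [523.0, 43.0, 44.0], [526.0, 45.0, 42.0], [530.0, 48.0, 39.0], [532.0, 44.0, 42.0], [578.0, 32.0, 43.0], [520.0, 43.0, 42.0], [524.0, 45.0, 39.0], [525.0, 41.0, 42.0], [512.0, 40.0, 41.0], [517.0, 39.0, 42.0], [520.0, 40.0, 40.0], [522.0, 38.0, 42.0], [513.0, 36.0, 41.0], [516.0, 38.0, 39.0], [518.0, 34.0, 42.0], [515.0, 32.0, 41.0], [517.0, 31.0, 41.0], [520.0, 29.0, 43.0]]
44 35 [[523.0, 54.0, 49.0], [519.0, 51.0, 49.0], [525.0, 51.0, 48.0], [513.0, 49.0, 48.0], [519.0, 50.0, 46.0], [525.0, 49.0, 46.0], [579.0, 35.0, 48.0], [510.0, 44.0, 49.0], [515.0, 43.0, 49.0], [521.0, 46.0, 46.0], [580.0, 30.0, 47.0], [512.0, 41.0, 48.0], [518.0, 43.0, 45.0], [580.0, 30.0, 44.0], [514.0, 39.0, 46.0], [527.0, 36.0, 45.0], [522.0, 29.0, 49.0], [521.0, 26.0, 49.0]]
50 22 [[518.0, 55.0, 53.0], [520.0, 54.0, 53.0], [523.0, 55.0, 52.0], [579.0, 38.0, 55.0], [515.0, 53.0, 51.0], [516.0, 48.0, 55.0], [5
[... 742 characters left out ...]
.0], [536.0, 22.0, 66.0], [531.0, 23.0, 63.0], [533.0, 21.0, 64.0]]
68 8 [[577.0, 43.0, 72.0], [579.0, 31.0, 71.0], [580.0, 26.0, 71.0], [536.0, 23.0, 72.0], [531.0, 23.0, 70.0], [533.0, 20.0, 72.0], [536.0, 20.0, 71.0], [533.0, 20.0, 68.0]]
74 4 [[578.0, 35.0, 75.0], [580.0, 27.0, 74.0], [531.0, 21.0, 74.0], [533.0, 20.0, 75.0]]
top0 66 [533.94679221  25.37425933 188.49655462] ((533.6915893554688, 25.32875633239746), (23.10735511779785, 23.54114532470703), 32.640106201171875)
side0 42 [532.64679906  24.31230282 186.94874986] ((533.3660278320312, 24.262672424316406), (22.66828155517578, 21.87735366821289), 34.4348258972168)
[701.77336282  -7.49184723 237.2913091 ]
[297.07400151 203.4043211 ]
```

View pics/s2.png

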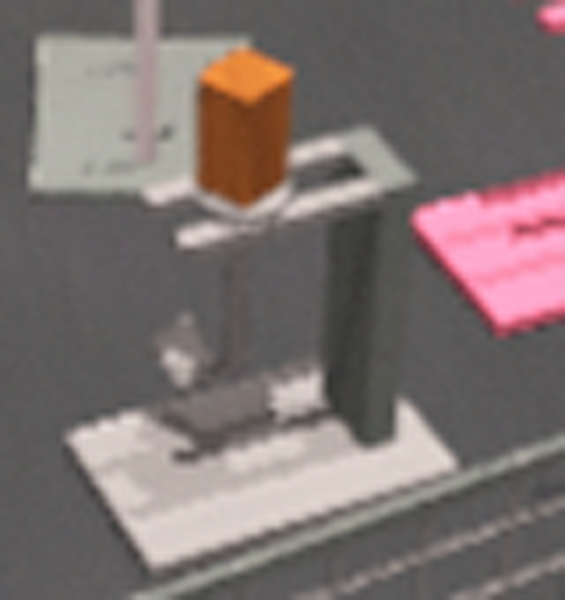

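Request:
{"api": "arm_command", "payload": {"rows": [0.007, -0.017, 0.01, -0.06, 0.022, -0.05, 0.03, -0.19, 0.041, -0.095, 0.05, -0.35, 0.061, -0.139, 0.07, -0.52, 0.08, -0.184, 0.08, -0.69, 0.102, -0.234, 0.08, -0.87, 0.121, -0.278, 0.08, -1.04, 0.141, -0.323, 0.08, -1.21]}}

```text
time_s: 1.15
tool_pos: [431.6, 255.8, 331.1]
tcp_rot: [[0.111, 0.994, 0.0], [0.994, -0.111, 0.001], [0.001, 0.0, -1.0]]
ft_force: [1.1, -0.2, 0.4]
gripper_width: 85.2
```

Request:
{"api": "arm_command", "payload": {"rows": [0.02, -0.049, 0, -0.17, 0.041, -0.095, 0, -0.35, 0.061, -0.14, 0, -0.52, 0.08, -0.184, 0, -0.69, 0.095, -0.217, 0, -0.81, 0.1015, -0.234, 0, -0.87, 0.1015, -0.234, 0, -0.87, 0.1015, -0.234, 0, -0.87]}}

```text
time_s: 2.15
tool_pos: [532.1, 26.3, 330.2]
tcp_rot: [[0.824, 0.566, -0.001], [0.566, -0.824, 0.001], [0.0, -0.001, -1.0]]
ft_force: [-0.1, 1.0, -0.1]
gripper_width: 85.8
```

```bash
python3 - <<'E'
from h import *
c=cap('wrist','w1'); s=bot.sense(); print(s['time_s'],s['tool_pos'],s['tcp_rot'].round(4).tolist(),s['joint_pos'].round(2),s['ft_force'])
E
```

```text
2.2 [532.19605194  26.41701283 330.17263706] [[0.8241, 0.5664, -0.0006], [0.5664, -0.8241, 0.001], [0.0, -0.0011, -1.0]] [-0.63  0.28  0.62  1.78 -0.18  1.13 -0.92] [-0.01717434 -0.1154828  -0.7980384 ]
```

View pics/w1.png

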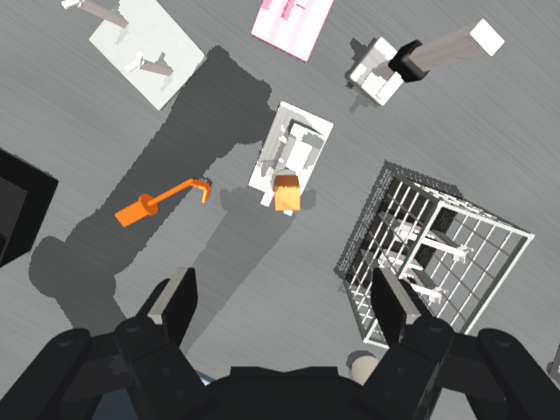

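```bash
python3 - <<'E'
from h import *
c=ld('w1'); print(proj(c,[532,25,191]),proj(c,[532,25,143]),c['world_from_camera'].round(3).tolist()); crop(c,235,345,95,225,'w1c')
W=cloud(c);k=(W[...,2]>187)&(W[...,2]<196)&(np.hypot(W[...,0]-531,W[...,1]-25)<30)
print(k.sum(),W[k].mean(0),cv2.minAreaRect(W[k][:,:2].astype(np.float32)))
E
```

```text
[285.58393351 202.71911869] [285.36943486 188.81256749] [[0.566, 0.781, 0.265, 600.508], [-0.825, 0.536, 0.18, 73.71], [-0.001, -0.32, 0.947, 453.843], [0.0, 0.0, 0.0, 1.0]]
547 [535.64459061  26.57270681 187.96832863] ((536.0048217773438, 26.681962966918945), (23.165035247802734, 23.007139205932617), 34.5677490234375)
```

View pics/w1c.png

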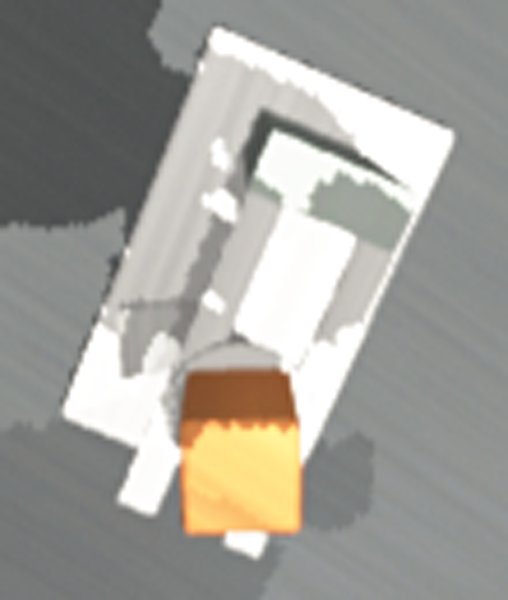

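Request:
{"api": "arm_command", "payload": {"rows": [0.0015, -0.001, -0.02, 0, 0.0015, -0.001, -0.05, 0, 0.0015, -0.001, -0.085, 0, 0.0015, -0.001, -0.115, 0, 0.0015, -0.001, -0.14, 0, 0.0015, -0.001, -0.155, 0, 0.0015, -0.001, -0.16, 0, 0.0015, -0.001, -0.16, 0], "grip": 0.7}}

```text
time_s: 3.2
tool_pos: [534.5, 23.9, 170.7]
tcp_rot: [[0.826, 0.564, 0.0], [0.564, -0.826, 0.0], [0.0, 0.0, -1.0]]
ft_force: [-0.4, 0.2, -0.3]
gripper_width: 59.7
```

```bash
python3 - <<'E'
from h import *
c=cap('wrist','w2'); s=bot.sense(); print(s['time_s'],s['tool_pos'],s['ft_force'],s['gripper_width'])
E
```

```text
3.25 [534.68189052  23.79976782 170.97183974] [-0.07737914 -0.72513475 -0.0676663 ] 59.72696974348889
```

View pics/w2.png

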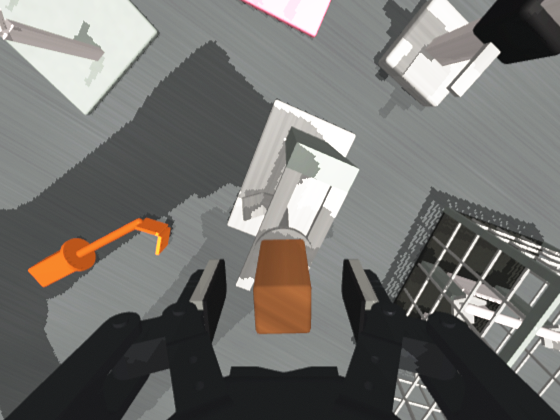

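```bash
python3 - <<'E'
from h import *
c=ld('w2'); R=bot.sense()['tcp_rot'];t=bot.sense()['tool_pos']
for u,v in [(283,280),(283,333),(254,332),(311,332)]:
    p=pz(c,u,v,191); print(p.round(1),((p-t)@R).round(1),px(c,u,v-3).round(1))
crop(c,235,365,215,345,'w2c')
E
```

```text
[549.4  35.2 191. ] [ 18.6  -1.1 -20. ] [545.5  32.5 181.2]
[528.6  21.  191. ] [ -6.6  -1.1 -20. ] [527.2  20.  187.2]
[522.3  31.2 191. ] [ -6.1 -13.1 -20. ] [377.4 -40.5   0.4]
[535.6  11.7 191. ] [ -6.1  10.5 -20. ] [ 4.147e+02 -9.600e+01 -2.000e-01]
```

View pics/w2c.png

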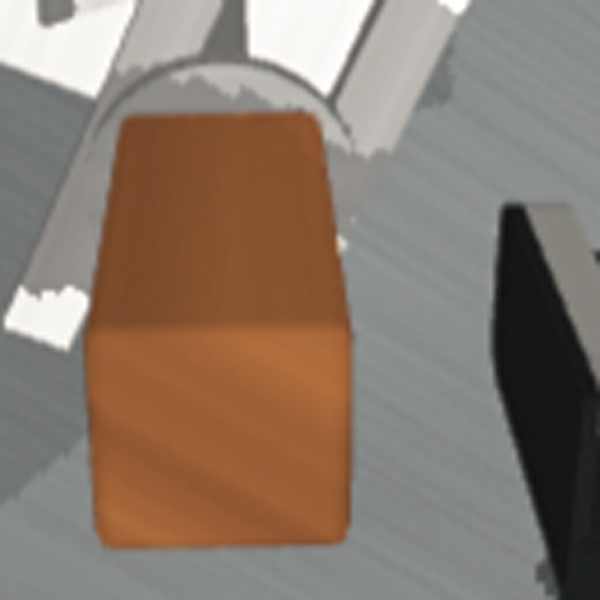

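Request:
{"api": "arm_command", "payload": {"rows": [0.001, 0.002, -0.001, 0, 0.001, 0.002, -0.001, 0, 0.001, 0.002, -0.001, 0, 0.001, 0.002, -0.001, 0, 0.001, 0.002, -0.001, 0, 0.001, 0.002, -0.001, 0], "grip": 0, "squeeze": 60}}

```text
time_s: 4.0
tool_pos: [535.6, 25.9, 169.8]
tcp_rot: [[0.826, 0.564, 0.001], [0.564, -0.826, 0.001], [0.001, -0.0, -1.0]]
ft_force: [0.1, 1.6, 6.5]
gripper_width: 23.4
```

Request:
{"api": "arm_command", "payload": {"rows": [0, 0, 0.004, 0, 0, 0, 0.008, 0, 0, 0, 0.008, 0]}}

```text
time_s: 4.38
tool_pos: [535.2, 25.5, 177.4]
tcp_rot: [[0.826, 0.564, 0.0], [0.564, -0.826, -0.0], [0.0, 0.0, -1.0]]
ft_force: [0.7, -1.3, -1.5]
gripper_width: 23.4
```

```bash
python3 - <<'E'
from h import *
c=cap('wrist','w3'); crop(c,205,365,175,345,'w3c');c=cap('side','s3'); crop(c,235,375,120,250,'s3c'); s=bot.sense(); print(s['time_s'],s['tool_pos'],s['ft_force'],s['gripper_width'])
E
```

```text
4.475 [535.04033821  25.56218299 177.18730194] [-0.47458856 -0.33977407 -2.43150008] 23.0341711426888
```

View pics/w3c.png

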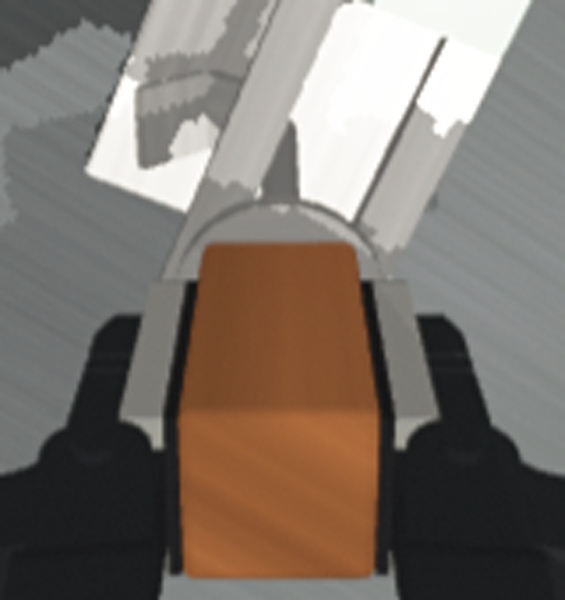

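View pics/s3c.png

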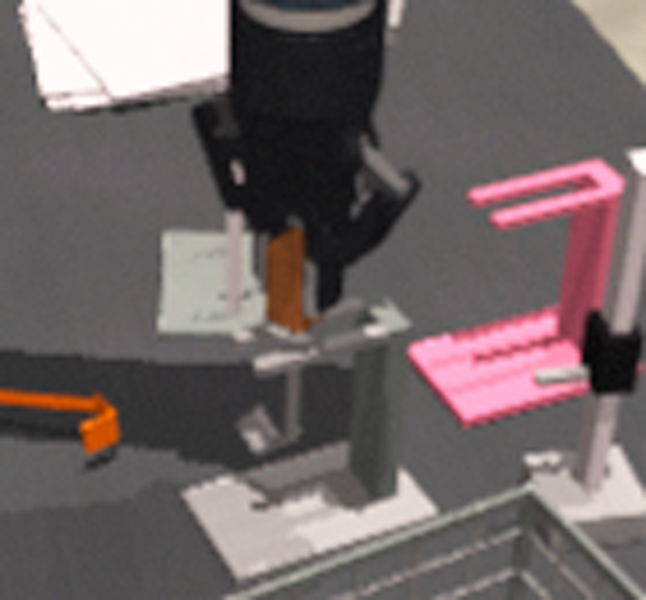

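Request:
{"api": "arm_command", "payload": {"rows": [-0.006, -0.001, 0, 0, -0.02, -0.004, 0, 0, -0.036, -0.0075, 0, 0, -0.053, -0.011, 0, 0, -0.066, -0.0135, 0, 0, -0.07, -0.0145, 0, 0, -0.07, -0.0145, 0.015, 0, -0.07, -0.0145, 0.045, 0]}}

```text
time_s: 5.48
tool_pos: [465.2, 11.1, 223.1]
tcp_rot: [[0.826, 0.564, -0.001], [0.564, -0.826, -0.001], [-0.001, 0.0, -1.0]]
ft_force: [0.1, 0.3, -1.6]
gripper_width: 23.5
```

Request:
{"api": "arm_command", "payload": {"rows": [0, 0, 0.04, 0.08, 0, -0.015, 0.075, 0.25, 0.006, -0.04, 0.095, 0.42, 0.02, -0.08, 0.1, 0.59, 0.035, -0.12, 0.1, 0.76, 0.05, -0.155, 0.1, 0.93, 0.065, -0.19, 0.1, 1.08, 0.073, -0.208, 0.1, 1.19]}}

```text
time_s: 6.48
tool_pos: [538.9, -199.5, 323.4]
tcp_rot: [[-0.218, 0.976, 0.001], [0.976, 0.218, -0.002], [-0.002, 0.001, -1.0]]
ft_force: [-0.6, 0.1, -2.1]
gripper_width: 23.2
```

Request:
{"api": "arm_command", "payload": {"rows": [0.003, -0.006, 0, 0.035, 0.003, -0.006, 0, 0.035, 0.003, -0.006, 0, 0.035]}}

```text
time_s: 6.85
tool_pos: [541.4, -202.4, 322.8]
tcp_rot: [[-0.25, 0.968, 0.0], [0.968, 0.25, -0.0], [-0.0, 0.0, -1.0]]
ft_force: [-0.2, 0.6, -2.9]
gripper_width: 23.0
```

```bash
python3 - <<'E'
from h import *
c=cap('wrist','w4');c=cap('top','t4'); crop(c,310,400,135,240,'t4c');c=cap('side','s4'); s=bot.sense(); print(s['time_s'],s['tool_pos'],s['tcp_rot'].round(3).tolist(),s['ft_force'],s['gripper_width'],s['joint_pos'].round(2))
E
```

```text
7.0 [ 541.24469459 -202.32048942  322.50549544] [[-0.251, 0.968, 0.0], [0.968, 0.251, 0.0], [0.0, 0.0, -1.0]] [ 0.25532597 -0.51995481 -2.9017158 ] 23.358108245711986 [-0.13  0.37  0.55  1.68 -0.21  1.15  0.72]
```

View pics/w4.png

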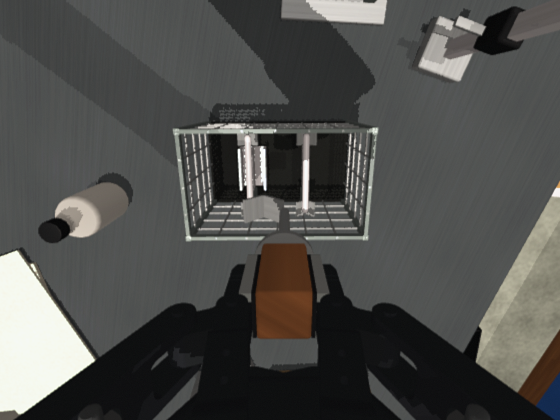

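View pics/s4.png

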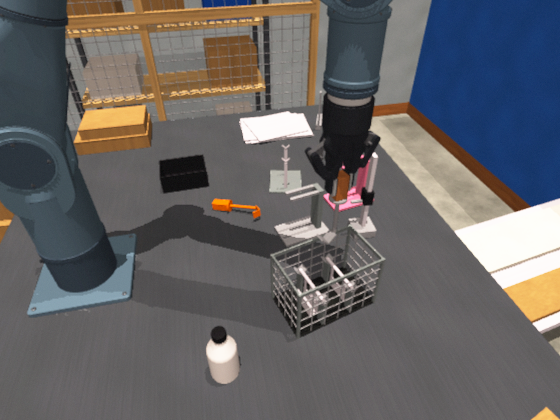

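```bash
python3 - <<'E'
from h import *
c=ld('w4'); crop(c,170,385,115,250,'w4c'); t=bot.sense()['tool_pos'];R=bot.sense()['tcp_rot']
# predicted hook tip edge corners & hook pt
for n,P in {'tip+':[-10,33,113.8],'tip-':[10,33,113.8],'pt':[0,18,122.8],'hb':[0,0,100]}.items(): print(n,proj(c,t+R@np.array(P,float)).round(1))
for n,P in {'tipX':[0,-33,113.8]}.items(): print(n,proj(c,t+R@np.array(P,float)).round(1))
E
```

```text
tip+ [322.6 222.3]
tip- [323.6 199.3]
pt [304.2 207.5]
hb [283.  216.8]
tipX [243.  211.1]
```

View pics/w4c.png

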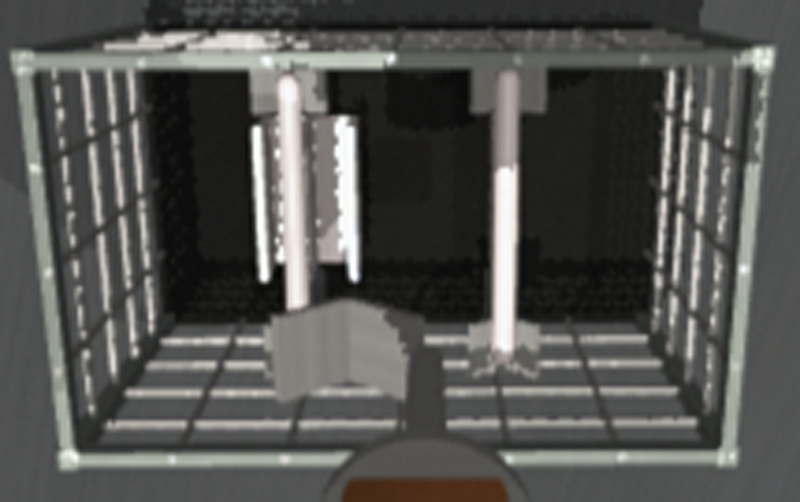

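```bash
python3 - <<'E'
from h import *
c=ld('w4'); s=bot.sense(); t=s['tool_pos'];R=s['tcp_rot']; k=800/215
def f(u,v): return 170+u/k,115+v/k
zt=t[2]-113.8
for n,u,v,z in [('tipa',273,318,zt),('tipb',283,400,zt),('apexa',348,298,t[2]-131),('apexb',352,382,t[2]-131),('bar top',288,78,75),('bar lo',298,300,75),('pl top',508,75,75),('pl lo',504,348,75),('r1',22,62,140),('r2',762,55,140),('r3',728,458,140),('r4',68,460,140)]:
    U,V=f(u,v);p=pz(c,U,V,z);q=px(c,U,V); print(n,p.round(1),((p-t)@R).round(1),q.round(1))
E
```

```text
tipa [ 507.7 -201.6  208.7] [  9.1 -32.3 113.8] [ 507.7 -201.9  207.7]
tipb [ 513.9 -219.9  208.7] [-10.1 -30.9 113.8] [ 513.9 -219.8  208.8]
apexa [ 522.7 -198.2  191.5] [  8.6 -16.9 131. ] [ 522.7 -197.1  195.2]
apexb [ 528.4 -218.3  191.5] [-12.3 -16.5 131. ] [ 5.342e+02 -2.911e+02 -2.000e-01]
bar top [ 488.3 -166.8   75. ] [ 47.7 -42.4 247.5] [ 488.4 -166.5   77. ]
bar lo [ 507.3 -238.1   75. ] [-26.2 -41.9 247.5] [ 507.4 -236.9   79.1]
pl top [ 556.  -148.3   75. ] [ 48.5  27.8 247.5] [ 555.8 -148.1   77.9]
pl lo [ 579.8 -237.3   75. ] [-43.5  28.5 247.5] [ 579.1 -235.8   79.6]
r1 [ 425.5 -172.3  140. ] [  58.1 -104.5  182.5] [ 425.5 -172.3  139.8]
r2 [ 612.9 -122.1  140. ] [ 59.6  89.4 182.5] [ 613.  -122.1  139.7]
r3 [ 642.6 -233.5  140. ] [-55.6  90.3 182.5] [ 642.8 -233.6  139.7]
r4 [ 454.7 -282.6  140. ] [ -56.  -104.   182.5] [ 454.4 -283.1  138.9]
```

Request:
{"api": "arm_command", "payload": {"rows": [-0.0005, 0.002, -0.015, 0, -0.0005, 0.002, -0.04, 0, -0.0005, 0.002, -0.065, 0, -0.0005, 0.002, -0.09, 0, -0.0005, 0.002, -0.11, 0, -0.0005, 0.002, -0.125, 0, -0.0005, 0.002, -0.135, 0, -0.0005, 0.002, -0.143, 0]}}

```text
time_s: 8.0
tool_pos: [540.8, -200.9, 178.9]
tcp_rot: [[-0.25, 0.968, 0.0], [0.968, 0.25, -0.0], [-0.0, 0.0, -1.0]]
ft_force: [-0.3, -0.1, -0.8]
gripper_width: 23.2
```

```bash
python3 - <<'E'
from h import *
c=cap('wrist','w5'); crop(c,170,385,75,265,'w5c');c=cap('side','s5');crop(c,250,400,210,340,'s5c'); s=bot.sense(); print(s['time_s'],s['tool_pos'],s['tcp_rot'].round(3).tolist(),s['ft_force'],s['gripper_width'])
E
```

```text
8.1 [ 540.40450795 -200.75983234  178.68108604] [[-0.25, 0.968, -0.001], [0.968, 0.25, 0.0], [0.0, -0.001, -1.0]] [ 0.03062102 -0.02587741 -2.28761328] 22.927228661945893
```

View pics/w5c.png

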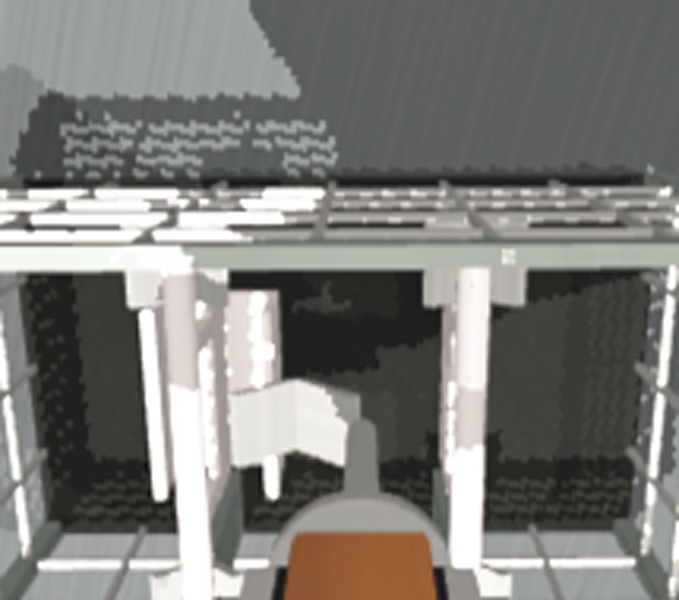

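View pics/s5c.png

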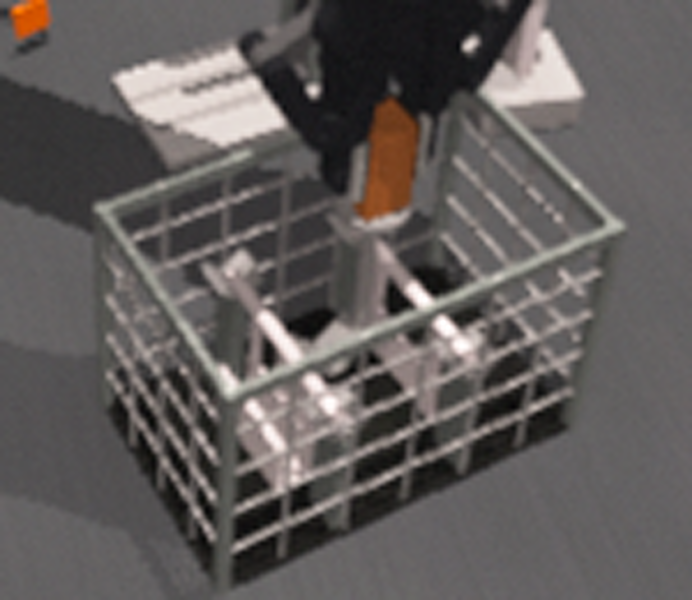

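```bash
python3 - <<'E'
from h import *
k=800/215
s=bot.sense(); t=s['tool_pos'];R=s['tcp_rot']
c=ld('w4')
for n,u,v in [('chanL top',258,124),('chanL bot',265,280),('chanR top',350,118),('chanR bot',354,280)]:
    U,V=170+u/k,115+v/k; q=px(c,U,V); 
    for z in (39,30): print(n,z,((pz(c,U,V,z)-t)@R).round(1),q.round(0))
c=ld('w5'); k=min(800/215,600/190)
for n,u,v in [('bartopend',180,262),('barlo',200,590),('chR bot',272,497),('chL bot',160,497),('strap',205,310)]:
    U,V=170+u/k,75+v/k;q=px(c,U,V); print(n,((pz(c,U,V,75)-t)@R).round(1),((pz(c,U,V,39)-t)@R).round(1),q.round(0),((q-t)@R).round(1))
E
```

```text
chanL top 39 [ 26.5 -57.3 139.7] [ 478. -190.   34.]
chanL top 30 [ 25.3 -58.5 148.7] [ 478. -190.   34.]
chanL bot 39 [-30.8 -57.4 139.7] [ 490. -256.    3.]
chanL bot 30 [-33.3 -58.7 148.7] [ 490. -256.    3.]
chanR top 39 [ 28.6 -24.6 139.7] [ 509. -181.   24.]
chanR top 30 [ 27.4 -25.1 148.7] [ 509. -181.   24.]
chanR bot 39 [-30.8 -24.4 139.7] [ 525. -247.    2.]
chanR bot 30 [-33.3 -24.9 148.7] [ 525. -247.    2.]
bartopend [ 45.3 -41.3 103.7] [ 39.3 -47.9 139.7] [ 498. -154.  141.] [ 56.3 -29.1  37.7]
barlo [-41.6 -41.2 103.7] [-61.3 -47.8 139.7] [ 511. -249.   79.] [-39.3 -40.4  99.5]
chR bot [-14.9 -21.4 103.7] [-30.4 -24.8 139.7] [ 524. -253.    2.] [-46.2 -28.4 176.2]
chL bot [-14.9 -50.  103.7] [-30.4 -58.  139.7] [ 488. -261.    4.] [-45.3 -65.7 174.4]
strap [ 33.8 -36.  103.7] [ 25.9 -41.8 139.7] [ 493. -186.   39.] [ 26.  -41.7 139.5]
```

Request:
{"api": "arm_command", "payload": {"rows": [-0.002, -0.002, 0, 0, -0.007, -0.0035, 0, 0, -0.012, -0.005, 0, 0, -0.017, -0.0065, 0, 0, -0.021, -0.0075, 0, 0, -0.023, -0.008, 0, 0, -0.023, -0.008, 0, 0]}}

```text
time_s: 8.98
tool_pos: [517.6, -208.9, 179.3]
tcp_rot: [[-0.25, 0.968, 0.0], [0.968, 0.25, 0.0], [0.0, 0.0, -1.0]]
ft_force: [0.8, 0.3, -1.6]
gripper_width: 23.4
```

```bash
python3 - <<'E'
from h import *
c=cap('wrist','w6'); crop(c,170,385,75,265,'w6c');c=cap('side','s6');crop(c,250,400,210,340,'s6c'); s=bot.sense(); print(s['time_s'],s['tool_pos'],s['ft_force'],s['gripper_width'])
E
```

```text
9.075 [ 517.8710143  -208.78329452  179.30197588] [-0.04979388  0.05121912 -2.19754245] 23.10914221148968
```

View pics/w6c.png

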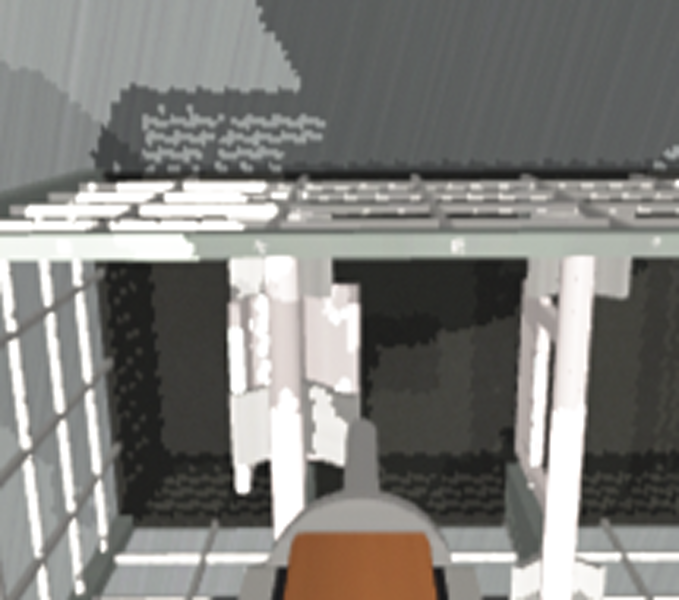

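View pics/s6c.png

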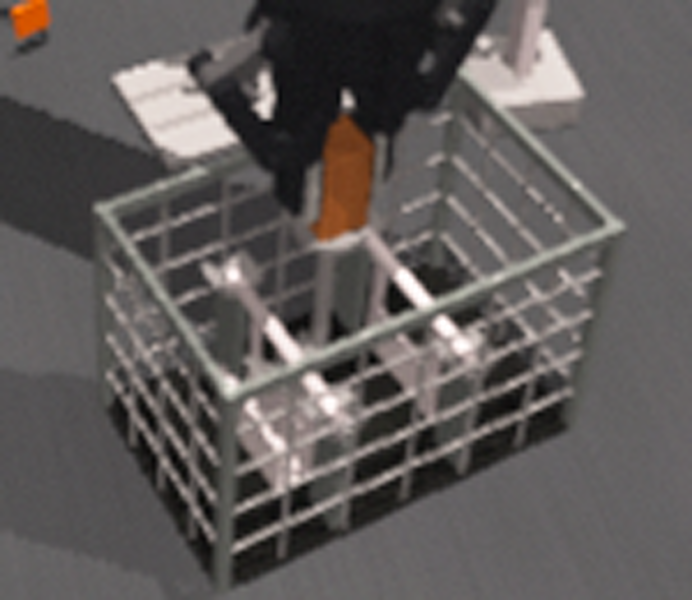

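Hook is under the bar (crop hook at 230–350, bar at col 287), no contact. Raise gently.

Request:
{"api": "arm_command", "payload": {"rows": [0, 0, 0.006, 0, 0, 0, 0.011, 0, 0, 0, 0.015, 0, 0, 0, 0.018, 0, 0, 0, 0.021, 0, 0, 0, 0.025, 0, 0, 0, 0.029, 0, 0, 0, 0.033, 0]}}

```text
time_s: 10.07
tool_pos: [517.7, -208.9, 212.5]
tcp_rot: [[-0.25, 0.968, -0.0], [0.968, 0.25, 0.0], [0.0, -0.0, -1.0]]
ft_force: [0.5, -0.7, -2.8]
gripper_width: 23.6
```

```bash
python3 - <<'E'
from h import *
c=cap('wrist','w7'); crop(c,170,385,75,265,'w7c');c=cap('side','s7');crop(c,250,400,190,320,'s7c'); s=bot.sense(); print(s['time_s'],s['tool_pos'],s['ft_force'],s['torque'],s['gripper_width'])
E
```

```text
10.175 [ 518.00616925 -209.01377394  212.80643644] [ 0.43649969 -0.5599073  -3.99631095] [ 0.05990027 -0.05503796 -0.01705019] 23.334222416212217
```

View pics/w7c.png

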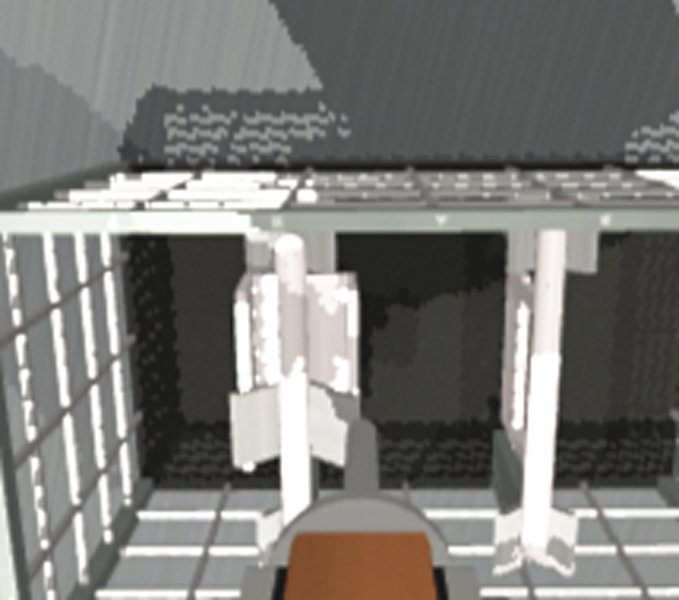

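View pics/s7c.png

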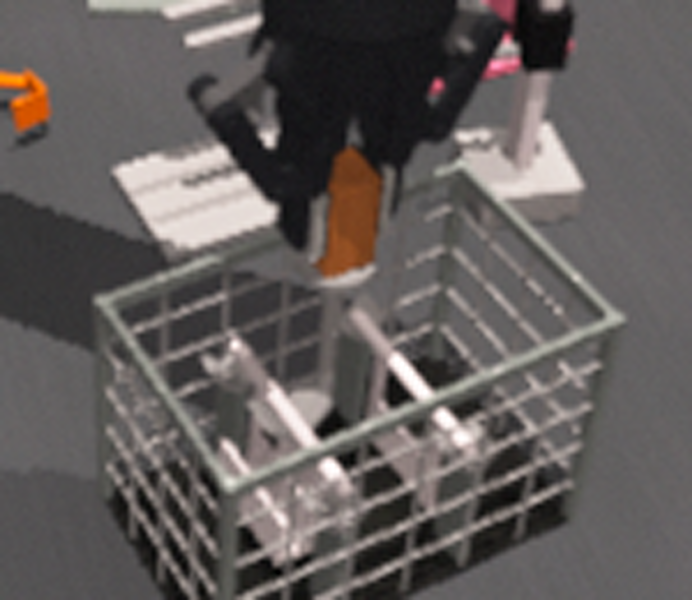

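```bash
python3 - <<'E'
from h import *
s=bot.sense(); t=s['tool_pos'];R=s['tcp_rot'];k=600/190
c=ld('w7')
for n,u,v in [('bar',288,260),('bar',292,340),('bar',294,400),('bar',295,470),('hookL',240,440),('hookapex',310,440),('hookR',335,420),('rim',350,222)]:
    U,V=170+u/k,75+v/k;q=px(c,U,V); print(n,q.round(1),((q-t)@R).round(1),((pz(c,U,V,t[2]-122.8)-t)@R).round(1))
E
```

```text
bar [ 490.  -170.9   94.3] [ 44.  -17.7 118.4] [ 43.2 -18.  122.8]
bar [ 495.6 -190.9   93.6] [ 23.2 -17.2 119.2] [ 22.3 -17.5 122.8]
bar [ 499.9 -207.    92.5] [  6.6 -17.2 120.3] [  5.8 -17.3 122.8]
bar [ 504.7 -226.2   92.6] [-13.3 -17.3 120.2] [-14.3 -17.5 122.8]
hookL [ 488.6 -219.6   97.5] [ -2.8 -31.2 115.3] [ -5.6 -32.2 122.8]
hookapex [ 506.8 -218.6   87.7] [ -6.4 -13.4 125.1] [ -5.6 -13.2 122.8]
hookR [ 511.5 -208.5   96.1] [  2.2  -6.3 116.7] [  0.2  -6.4 122.8]
rim [ 501.7 -152.4  139. ] [58.9 -1.7 73.8] [ 52.8  -2.2 122.8]
```

Request:
{"api": "arm_command", "payload": {"rows": [0, 0, 0.008, 0, 0, 0, 0.022, 0, 0, 0, 0.042, 0, 0, 0, 0.064, 0, 0, 0, 0.086, 0, 0, 0, 0.108, 0, 0, 0, 0.128, 0, 0, 0, 0.142, 0]}}

```text
time_s: 11.18
tool_pos: [517.8, -209.2, 356.0]
tcp_rot: [[-0.25, 0.968, 0.002], [0.968, 0.25, -0.0], [-0.001, 0.002, -1.0]]
ft_force: [-0.1, -0.3, -4.1]
gripper_width: 23.1
```

Request:
{"api": "arm_command", "payload": {"rows": [0, 0.003, 0.008, -0.005, 0.001, 0.01, 0.012, -0.015, 0.002, 0.022, 0.014, -0.03, 0.004, 0.038, 0.015, -0.05, 0.006, 0.058, 0.015, -0.075, 0.009, 0.08, 0.015, -0.1, 0.012, 0.104, 0.015, -0.125, 0.015, 0.128, 0.015, -0.15]}}

```text
time_s: 12.18
tool_pos: [532.4, -79.4, 368.7]
tcp_rot: [[-0.102, 0.995, -0.001], [0.995, 0.102, 0.0], [0.0, -0.001, -1.0]]
ft_force: [0.4, 0.3, -4.0]
gripper_width: 23.3
```

```bash
python3 - <<'E'
from h import *
c=cap('side','s8');c=cap('wrist','w8'); s=bot.sense(); print(s['time_s'],s['tool_pos'],s['ft_force'],s['torque'],s['gripper_width'])
E
```

```text
12.275 [532.89069032 -76.58952792 368.4642204 ] [ 0.09021795  0.84273105 -3.4187339 ] [ 0.21525956 -0.10083778  0.0133928 ] 23.357386544264106
```

View pics/s8.png

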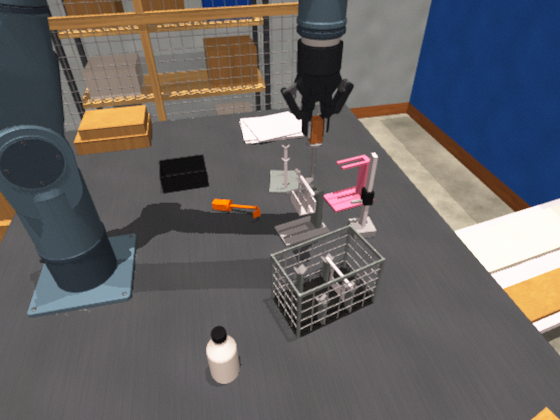

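View pics/w8.png

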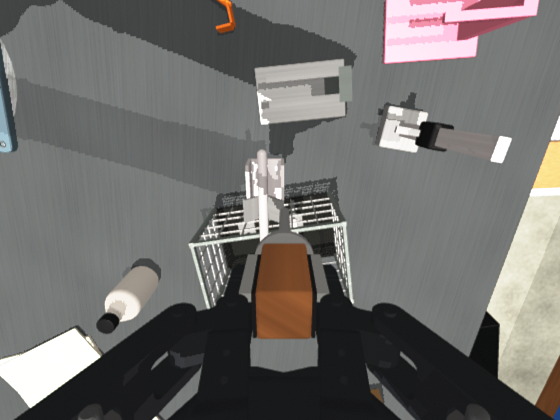

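Request:
{"api": "arm_command", "payload": {"rows": [0.002, 0.018, 0, -0.02, 0.005, 0.042, 0, -0.045, 0.008, 0.067, 0, -0.07, 0.011, 0.092, 0, -0.095, 0.014, 0.117, 0, -0.12, 0.017, 0.142, 0, -0.145, 0.02, 0.167, 0, -0.17, 0.023, 0.192, 0, -0.195]}}

```text
time_s: 13.28
tool_pos: [555.5, 111.4, 368.8]
tcp_rot: [[0.093, 0.996, -0.001], [0.996, -0.093, -0.001], [-0.001, -0.001, -1.0]]
ft_force: [0.3, 0.0, -3.9]
gripper_width: 23.6
```

Request:
{"api": "arm_command", "payload": {"rows": [0.003, 0.025, 0, -0.025, 0.006, 0.05, 0, -0.05, 0.009, 0.074, 0, -0.075, 0.012, 0.097, 0, -0.097, 0.0145, 0.116, 0, -0.113, 0.0165, 0.13, 0, -0.125, 0.0175, 0.138, 0, -0.13, 0.0175, 0.14, 0, -0.132]}}

```text
time_s: 14.28
tool_pos: [573.2, 251.1, 369.1]
tcp_rot: [[0.222, 0.975, -0.0], [0.975, -0.222, -0.0], [-0.001, -0.0, -1.0]]
ft_force: [-0.9, -0.3, -4.1]
gripper_width: 23.5
```

Request:
{"api": "arm_command", "payload": {"rows": [0, 0, 0, 0, 0, 0, 0, 0, 0, 0, 0, 0]}}

```text
time_s: 14.65
tool_pos: [573.3, 250.6, 369.4]
tcp_rot: [[0.223, 0.975, 0.0], [0.975, -0.223, -0.0], [-0.0, 0.0, -1.0]]
ft_force: [0.6, -0.2, -3.2]
gripper_width: 22.9
```

```bash
python3 - <<'E'
from h import *
c=cap('side','s9');c=cap('wrist','w9'); crop(c,150,400,100,260,'w9c'); c=cap('top','t9'); crop(c,130,250,130,230,'t9c'); s=bot.sense(); print(s['time_s'],s['tool_pos'],s['tcp_rot'].round(3).tolist(),s['ft_force'],s['torque'],s['gripper_width'])
E
```

```text
14.8 [573.20840177 250.96566301 369.35227147] [[0.222, 0.975, 0.0], [0.975, -0.222, 0.0], [0.0, 0.0, -1.0]] [ 0.30352194 -0.59142107 -3.02671842] [-0.04861948  0.02126946 -0.01371997] 23.557025044464833
```

View pics/w9.png

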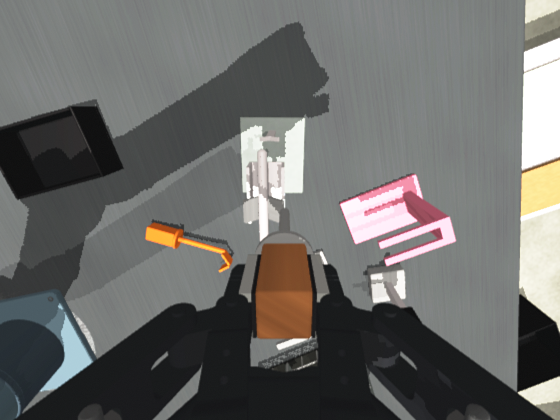

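View pics/w9c.png

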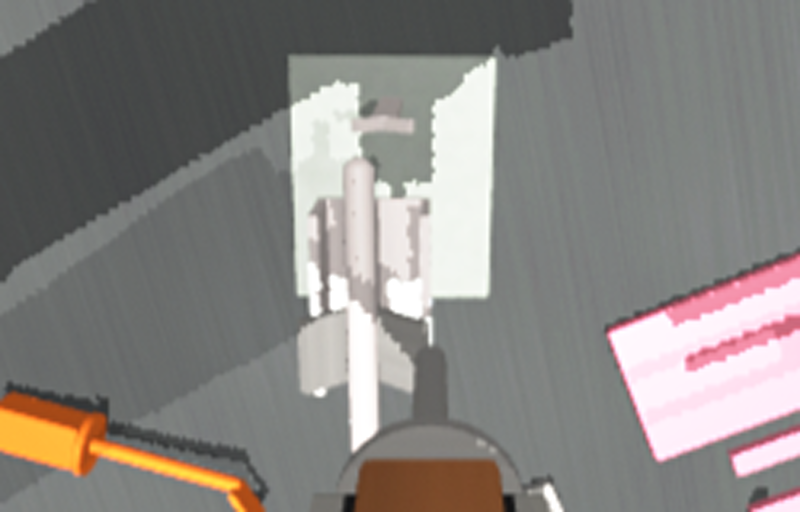

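View pics/s9.png

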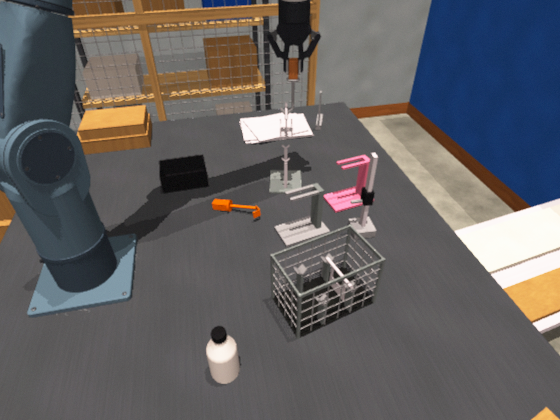

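```bash
cat > m.py <<'E'
from h import *
s=bot.sense(); t=s['tool_pos'];R=s['tcp_rot'];k=3.2
c=ld('w9')
def P(u,v,z): U,V=150+u/k,100+v/k; return ((pz(c,U,V,z)-t)@R).round(1)
for n,u,v in [('b1',288,55),('b2',497,55),('b3',490,297),('b4',298,297)]: print(n,P(u,v,8))
for n,u,v in [('vL',352,121),('vR',414,125)]: print(n,P(u,v,112),px(c,150+u/k,100+v/k).round(1))
for n,u,v in [('bar',358,170),('bar',361,240),('bar',364,320),('bar',365,430)]:
    q=px(c,150+u/k,100+v/k); print(n,q.round(1),((q-t)@R).round(1))
c=ld('t9')
for tag in ['top0']:
    W=cloud(ld(tag)); m=(np.abs(W[...,0]-555)<60)&(np.abs(W[...,1]-260)<75)&(W[...,2]>95)&(W[...,2]<130)
    print(tag,m.sum(),((W[m]-t)@R).round(1).tolist())
E
python3 m.py
```

```text
b1 [ 64.8 -66.2 361.4]
b2 [ 64.8  33.2 361.4]
b3 [-54.8  32.2 361.4]
b4 [-54.7 -66.7 361.3]
vL [ 44.6 -28.7 257.4] [555.2 300.9 112.6]
vR [ 43.1  -5.1 257.4] [574.1 283.7   7.8]
bar [566.9 300.3 249.7] [ 46.7 -17.1 119.7]
bar [563.4 283.1 250.3] [ 29.2 -16.8 119. ]
bar [559.  262.6 251. ] [  8.2 -16.4 118.4]
bar [551.7 232.4 250.8] [-22.9 -16.8 118.5]
top0 46 [[43.0, -8.1, 253.5], [41.4, -7.3, 256.8], [43.2, -10.5, 256.1], [40.3, -10.1, 255.2], [45.4, -12.4, 265.7], [41.2, -12.3, 260.5], [43.7, -15.3, 262.0], [42.3, -14.4, 266.2], [40.3, -13.7, 268.5], [44.6, -17.6, 267.1], [41.6, -17.1, 265.8], [40.3, -16.2, 270.8], [45.7, -20.9, 264.2], [43.4, -20.3, 265.2], [40.5, -19.9, 264.2], [40.1, -18.7, 272.1], [44.1, -23.8, 260.6], [41.6, -23.2, 261.1], [40.7, -22.3, 267.0], [-31.6, -8.1, 261.1], [-35.5, -8.0, 255.3], [44.9, -27.2, 256.5], [42.3, -26.7, 256.4], [41.1, -25.8, 261.3], [-32.8, -11.0, 258.2], [-34.7, -10.2, 261.2], [44.0, -29.9, 255.2], [42.5, -29.1, 259.2], [-32.3, -13.2, 263.2], [-36.6, -13.2, 255.6], [-30.4, -16.4, 262.4], [-33.8, -16.1, 259.0], [-35.4, -15.2, 263.7], [-30.1, -18.7, 266.4], [-33.5, -18.5, 262.9], [-36.2, -17.9, 262.5], [-30.7, -21.4, 266.4], [-34.1, -21.1, 263.0], [-35.6, -20.2, 267.9], [-33.0, -24.5, 258.8], [-35.0, -23.8, 261.3], [-35.6, -22.6, 270.5], [-30.5, -27.5, 260.7], [-34.2, -27.3, 255.8], [-31.6, -30.3, 258.5], [-34.4, -29.8, 257.6]]
```

View pics/t9c.png

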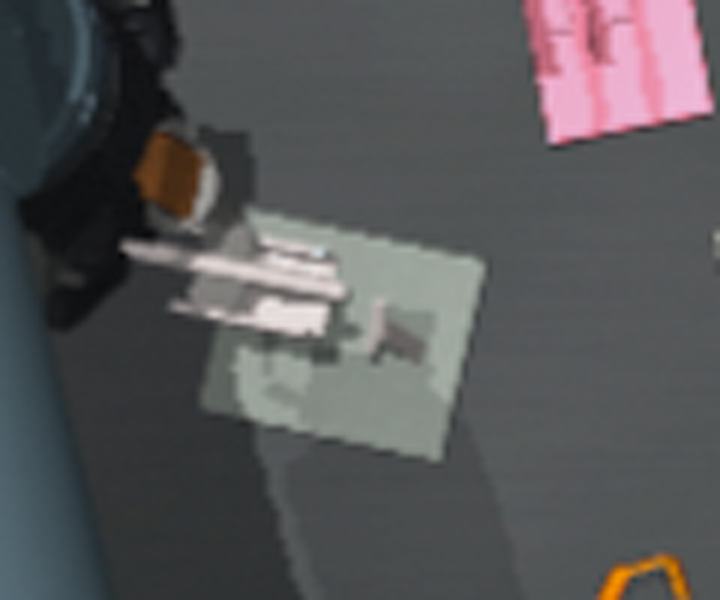

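Request:
{"api": "arm_command", "payload": {"rows": [0.001, 0.003, -0.008, 0, 0.001, 0.005, -0.024, 0, 0.001, 0.005, -0.042, 0, 0.001, 0.005, -0.062, 0, 0.001, 0.005, -0.08, 0, 0.001, 0.005, -0.095, 0, 0.001, 0.005, -0.107, 0, 0.001, 0.005, -0.112, 0]}}

```text
time_s: 15.8
tool_pos: [574.0, 256.1, 256.5]
tcp_rot: [[0.222, 0.975, -0.001], [0.975, -0.222, -0.0], [-0.001, -0.001, -1.0]]
ft_force: [0.0, -0.5, -3.3]
gripper_width: 23.4
```

```bash
python3 - <<'E'
from h import *
c=cap('wrist','w10'); crop(c,170,385,75,265,'w10c');c=cap('side','s10');crop(c,230,350,80,200,'s10c'); s=bot.sense(); print(s['time_s'],s['tool_pos'],s['ft_force'],s['torque'],s['gripper_width'])
E
```

```text
15.9 [574.11286978 256.1110656  256.94758832] [ 0.65455285 -0.38289302 -3.02115014] [ 0.03823527 -0.05179697 -0.01789246] 23.14970570974586
```

View pics/w10c.png

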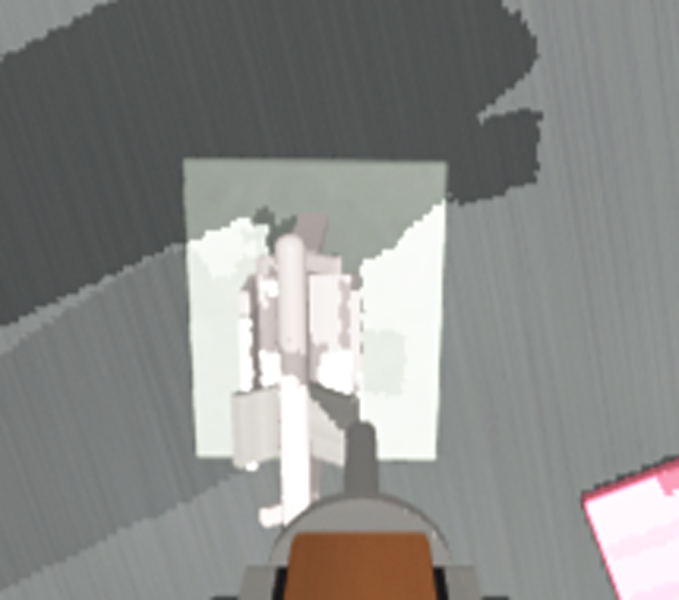

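View pics/s10c.png

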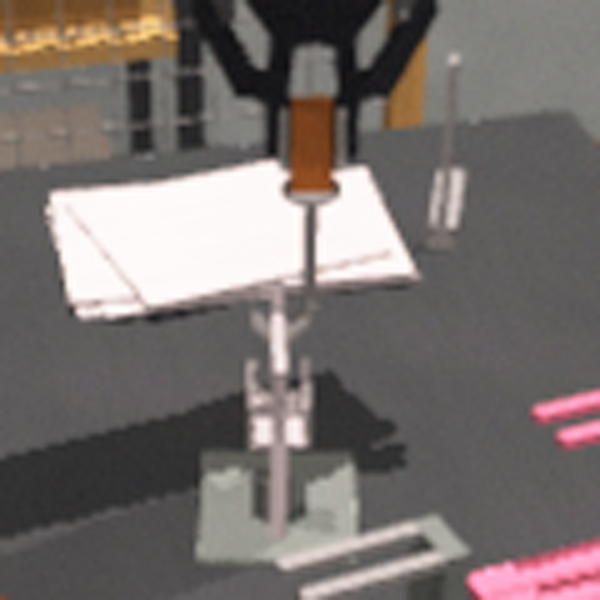

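Request:
{"api": "arm_command", "payload": {"rows": [0, 0, -0.006, 0, 0, 0, -0.012, 0, 0, 0, -0.017, 0, 0, 0, -0.02, 0, 0, 0, -0.023, 0, 0, 0, -0.026, 0, 0, 0, -0.03, 0, 0, 0, -0.03, 0]}}

```text
time_s: 16.9
tool_pos: [574.1, 256.1, 227.1]
tcp_rot: [[0.222, 0.975, -0.0], [0.975, -0.222, -0.0], [-0.0, -0.0, -1.0]]
ft_force: [0.5, -0.2, -0.7]
gripper_width: 23.7
```

```bash
python3 - <<'E'
from h import *
c=cap('wrist','w11'); crop(c,170,385,75,265,'w11c');c=cap('side','s11');crop(c,230,350,80,200,'s11c'); s=bot.sense(); print(s['time_s'],s['tool_pos'],s['ft_force'],s['torque'],s['gripper_width'])
t=s['tool_pos'];R=s['tcp_rot']
E
```

```text
17.0 [574.31601762 256.14080151 227.43270287] [-0.11213612  0.29198471 -2.32070704] [ 0.0200935   0.00273868 -0.0005523 ] 22.92587059509479
```

View pics/w11c.png

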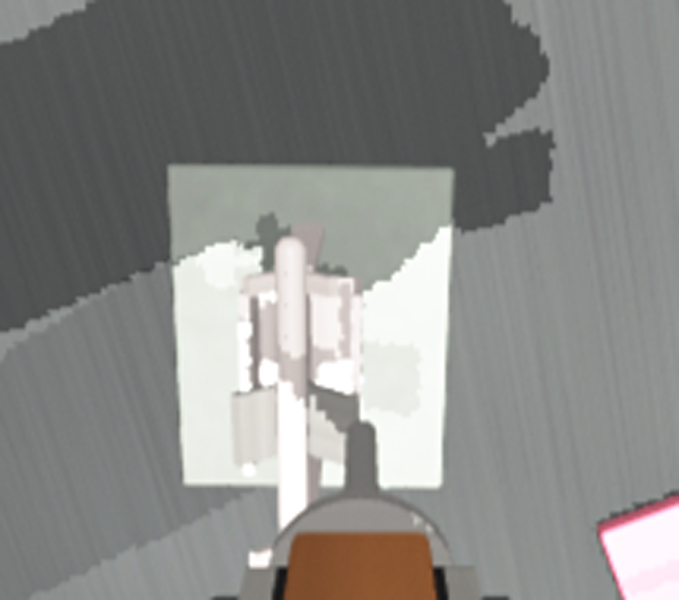

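View pics/s11c.png

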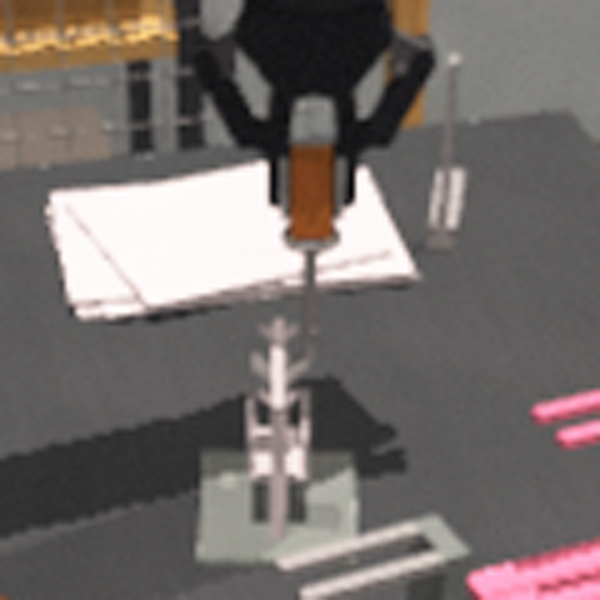

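Request:
{"api": "arm_command", "payload": {"rows": [0, 0, -0.005, 0, 0, 0, -0.01, 0, 0, 0, -0.0125, 0, 0, 0, -0.0125, 0]}}

```text
time_s: 17.5
tool_pos: [574.0, 256.1, 214.5]
tcp_rot: [[0.222, 0.975, -0.0], [0.975, -0.222, -0.0], [-0.0, -0.0, -1.0]]
ft_force: [-0.8, -0.3, -1.8]
gripper_width: 23.5
```

```bash
python3 - <<'E'
from h import *
c=cap('wrist','w12'); crop(c,170,385,75,265,'w12c');c=cap('side','s12');crop(c,250,320,110,180,'s12c'); s=bot.sense(); print(s['time_s'],s['tool_pos'],s['ft_force'],s['torque'],s['gripper_width'])
t=s['tool_pos'];R=s['tcp_rot'];c=ld('w12')
for u,v in [(290,260),(292,330),(294,420),(250,440)]:
    q=px(c,170+u/(600/190),75+v/(600/190)); print(q.round(1),((q-t)@R).round(1))
E
```

```text
17.6 [574.27383475 256.11482456 214.85974235] [-0.64013144  0.83719599 -1.02697039] [-0.03396253 -0.02022616  0.03455941] 23.22154140781416
[568.8 305.1 113.9] [ 46.5 -16.3 101. ]
[565.1 288.8 113.7] [ 29.8 -16.2 101.1]
[560.1 266.7 113.6] [  7.2 -16.2 101.3]
[544.9 258.7  97.1] [ -4.  -29.2 117.8]
```

View pics/s12c.png

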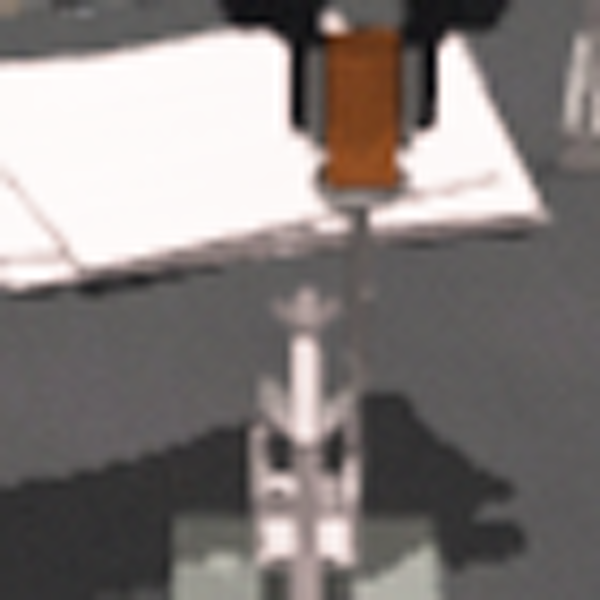

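View pics/w12c.png

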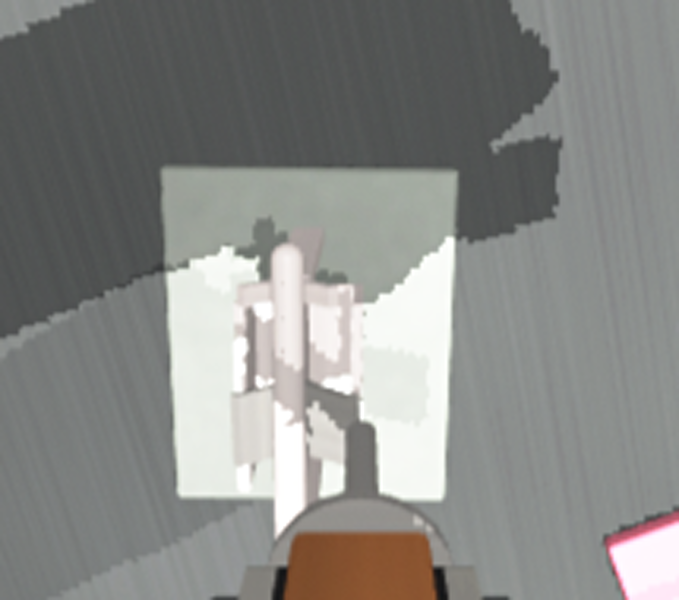

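Request:
{"api": "arm_command", "payload": {"rows": [0.003, -0.0007, 0, 0, 0.008, -0.002, 0, 0, 0.014, -0.003, 0, 0, 0.02, -0.0045, 0, 0, 0.026, -0.006, 0, 0, 0.032, -0.0073, 0, 0, 0.038, -0.0087, 0, 0, 0.039, -0.009, 0, 0]}}

```text
time_s: 18.6
tool_pos: [613.7, 246.8, 214.7]
tcp_rot: [[0.223, 0.975, 0.0], [0.975, -0.223, -0.0], [-0.0, 0.0, -1.0]]
ft_force: [-0.6, -1.0, -2.8]
gripper_width: 23.1
```

```bash
python3 - <<'E'
from h import *
c=cap('wrist','w13'); crop(c,170,385,75,265,'w13c');c=cap('side','s13');crop(c,250,330,100,180,'s13c'); s=bot.sense(); print(s['time_s'],s['tool_pos'],s['ft_force'],s['torque'],s['gripper_width'])
E
```

```text
18.7 [613.21058967 247.0653498  214.72465216] [-0.86346025 -0.71238523 -1.84752042] [-0.04105504  0.0363927   0.03456644] 23.439382975710743
```

View pics/w13c.png

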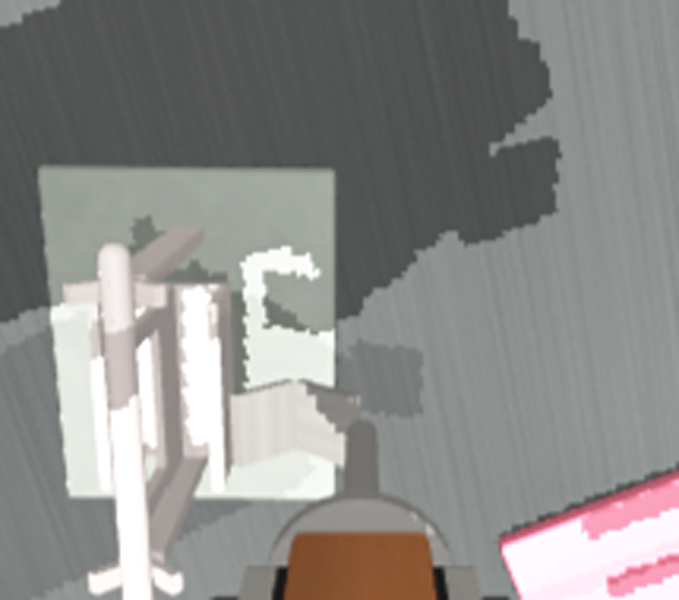

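View pics/s13c.png

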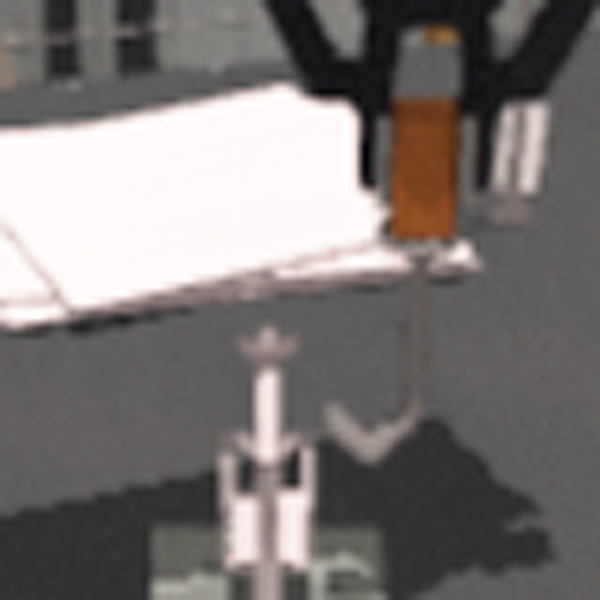

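Request:
{"api": "arm_command", "payload": {"rows": [0, 0, 0.015, 0, 0, 0, 0.045, 0, 0, 0, 0.08, 0, -0.005, -0.005, 0.105, -0.03, -0.02, -0.03, 0.115, -0.12, -0.04, -0.06, 0.115, -0.24, -0.06, -0.095, 0.115, -0.36, -0.085, -0.13, 0.115, -0.48]}}

```text
time_s: 19.7
tool_pos: [527.8, 116.0, 331.0]
tcp_rot: [[0.65, 0.76, 0.002], [0.76, -0.65, 0.001], [0.002, 0.001, -1.0]]
ft_force: [0.2, 0.6, -1.3]
gripper_width: 23.4
```

Request:
{"api": "arm_command", "payload": {"rows": [-0.02, -0.035, 0, -0.1, -0.04, -0.065, 0, -0.19, -0.055, -0.092, 0, -0.24, -0.062, -0.104, -0.01, -0.265, -0.062, -0.1055, -0.035, -0.265, -0.062, -0.1055, -0.07, -0.265, -0.062, -0.1055, -0.1, -0.265, -0.062, -0.1055, -0.107, -0.265]}}

```text
time_s: 20.7
tool_pos: [465.2, 12.1, 221.3]
tcp_rot: [[0.824, 0.567, -0.003], [0.567, -0.824, -0.001], [-0.003, -0.001, -1.0]]
ft_force: [-0.1, -0.7, -1.4]
gripper_width: 22.9
```

```bash
python3 - <<'E'
from h import *
c=cap('wrist','w14'); crop(c,170,385,75,265,'w14c'); s=bot.sense(); print(s['time_s'],s['tool_pos'],s['tcp_rot'].round(3).tolist(),s['ft_force'],s['gripper_width'])
E
```

```text
20.75 [465.64471226  12.00396641 221.58256404] [[0.824, 0.567, -0.002], [0.567, -0.824, -0.001], [-0.002, -0.001, -1.0]] [-0.49919182  0.48736841 -1.73648861] 23.819790592331703
```

View pics/w14.png

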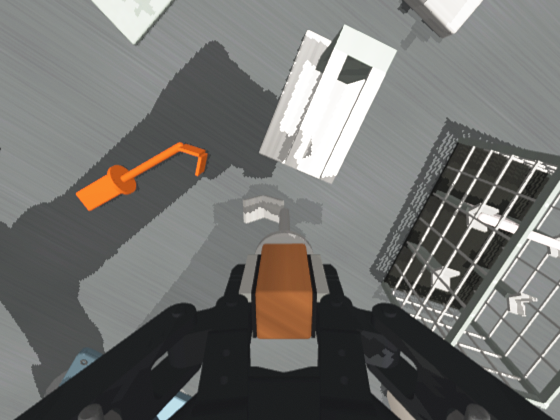

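Request:
{"api": "arm_command", "payload": {"rows": [0, 0, -0.02, 0, 0, 0, -0.038, 0, 0, 0, -0.044, 0, 0, 0, -0.044, 0]}}

```text
time_s: 21.25
tool_pos: [466.8, 11.8, 179.4]
tcp_rot: [[0.824, 0.566, 0.001], [0.566, -0.824, 0.0], [0.001, 0.0, -1.0]]
ft_force: [-0.2, -0.1, -1.9]
gripper_width: 23.3
```

```bash
python3 - <<'E'
from h import *
s=bot.sense(); print(s['time_s'],s['tool_pos'],s['tcp_rot'].round(4).tolist(),s['ft_force'],s['gripper_width'])
c=cap('side','s14'); crop(c,225,345,140,240,'s14c'); c=cap('wrist','w15')
E
```

```text
21.25 [466.7619559   11.78597982 179.41087248] [[0.8242, 0.5663, 0.0008], [0.5663, -0.8242, 0.0002], [0.0008, 0.0003, -1.0]] [-0.18006236 -0.0555705  -1.85314006] 23.335030925331253
```

View pics/s14c.png

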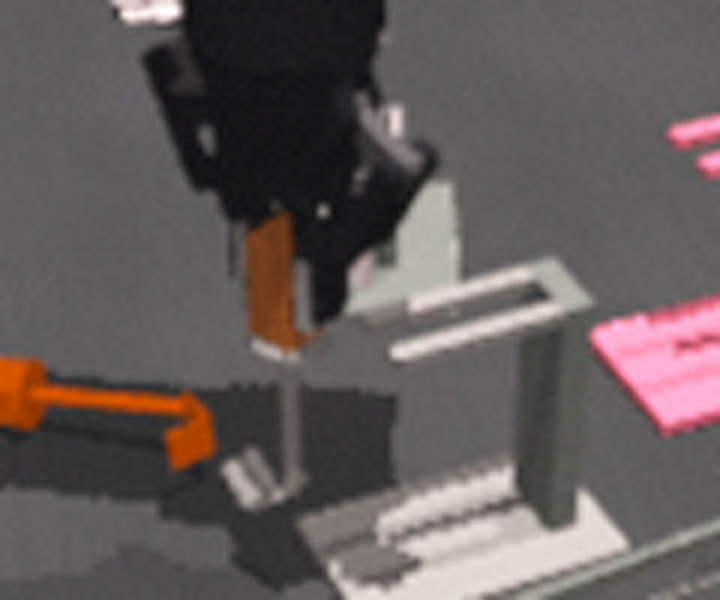

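View pics/w15.png

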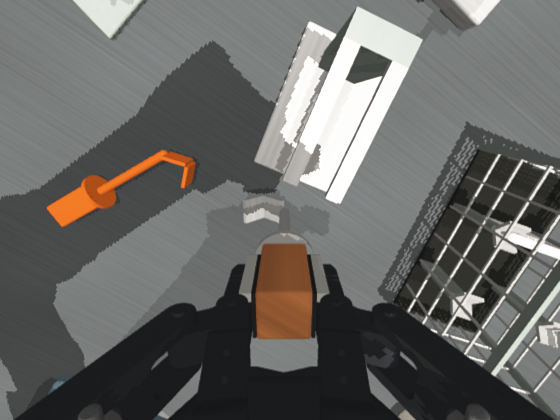

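Request:
{"api": "arm_command", "payload": {"rows": [0.006, 0.001, 0, 0, 0.018, 0.0035, 0, 0, 0.032, 0.0065, 0, 0, 0.046, 0.009, 0, 0, 0.058, 0.0115, 0, 0, 0.066, 0.0132, 0, 0, 0.0685, 0.0137, 0, 0, 0.0685, 0.0137, -0.001, 0]}}

```text
time_s: 22.35
tool_pos: [534.5, 25.2, 177.7]
tcp_rot: [[0.824, 0.566, -0.0], [0.566, -0.824, -0.0], [-0.0, -0.0, -1.0]]
ft_force: [-0.7, 0.2, -2.3]
gripper_width: 23.5
```

```bash
python3 - <<'E'
from h import *
c=cap('wrist','w16'); crop(c,205,365,175,345,'w16c'); s=bot.sense(); print(s['time_s'],s['tool_pos'],s['tcp_rot'].round(4).tolist(),s['ft_force'],s['gripper_width'])
c=cap('side','s16'); crop(c,235,375,120,250,'s16c')
E
```

```text
22.4 [534.24452232  25.19717316 177.56542227] [[0.8244, 0.566, -0.0007], [0.566, -0.8244, -0.0], [-0.0006, -0.0004, -1.0]] [-0.33088789 -0.95835937 -1.58502574] 23.110191624113064
```

View pics/w16c.png

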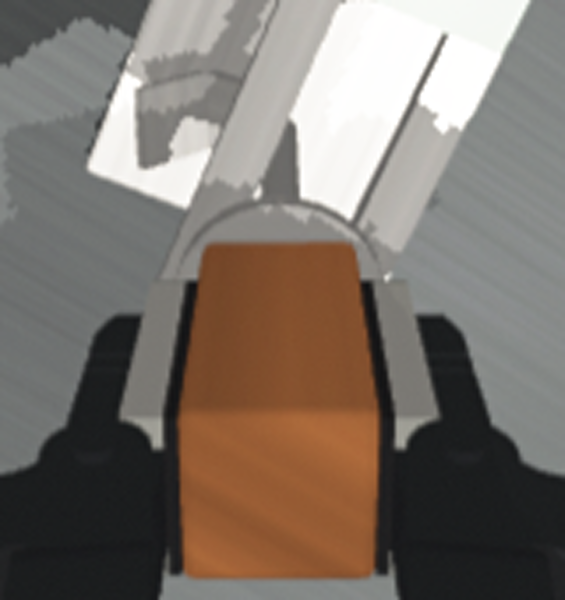

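View pics/s16c.png

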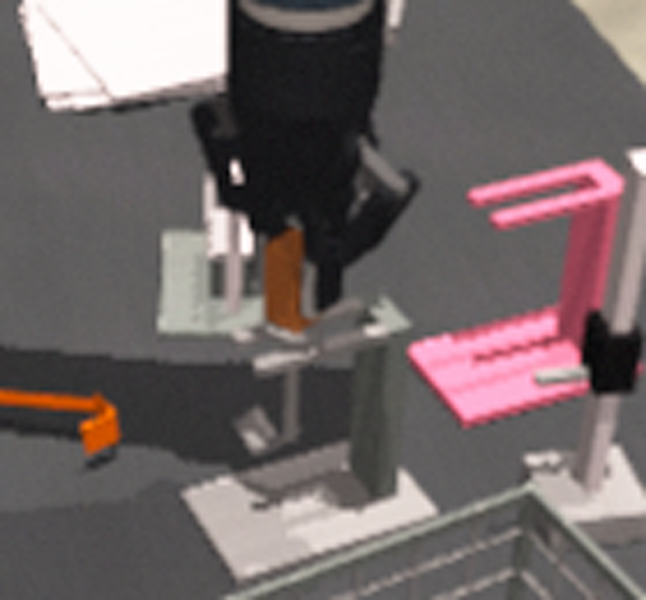

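Request:
{"api": "arm_command", "payload": {"rows": [0.0005, 0, -0.003, 0, 0.0005, 0, -0.006, 0, 0.0005, 0, -0.0075, 0, 0.0005, 0, -0.0075, 0]}}

```text
time_s: 22.95
tool_pos: [535.0, 25.3, 170.1]
tcp_rot: [[0.824, 0.566, -0.0], [0.566, -0.824, -0.0], [-0.0, -0.0, -1.0]]
ft_force: [1.2, -0.9, -2.0]
gripper_width: 23.2
```

Request:
{"api": "arm_command", "payload": {"rows": [0, 0, -0.0005, 0, 0, 0, -0.001, 0, 0, 0, -0.001, 0]}}

```text
time_s: 23.32
tool_pos: [535.3, 25.2, 169.8]
tcp_rot: [[0.824, 0.566, 0.0], [0.566, -0.824, 0.0], [0.0, -0.0, -1.0]]
ft_force: [-2.3, -0.8, 5.3]
gripper_width: 23.1
```

Contact on the prongs (+5 N). Open gently.

Request:
{"api": "arm_command", "payload": {"rows": [0, 0, 0, 0, 0, 0, 0, 0, 0, 0, 0, 0, 0, 0, 0, 0], "grip": 0.45, "squeeze": 20}}

```text
time_s: 23.82
tool_pos: [535.2, 25.3, 169.2]
tcp_rot: [[0.824, 0.566, -0.0], [0.566, -0.824, -0.0], [-0.0, 0.0, -1.0]]
ft_force: [0.2, 0.4, 0.0]
gripper_width: 38.5
```

```bash
python3 - <<'E'
from h import *
c=cap('wrist','w17'); crop(c,205,365,175,345,'w17c'); s=bot.sense(); print(s['time_s'],s['tool_pos'],s['ft_force'],s['gripper_width'])
E
```

```text
23.875 [535.18259437  25.29292145 169.24675032] [-0.19939477  0.36567336  0.00822232] 38.213132458469566
```

View pics/w17c.png

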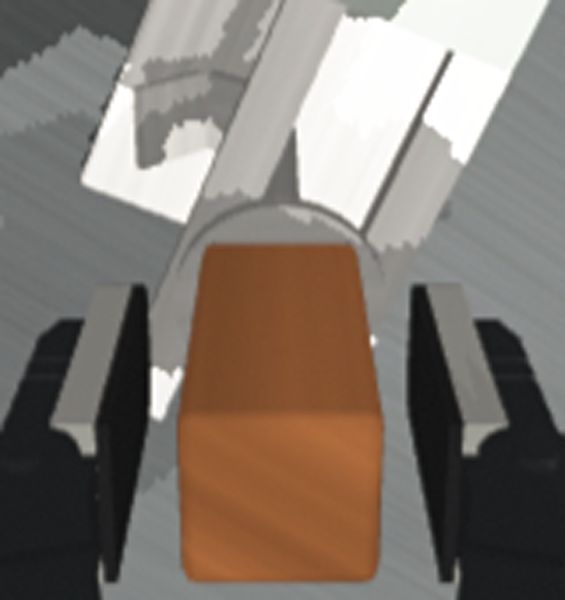

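Released, upright and resting. Retreat straight up, then check everything.

Request:
{"api": "arm_command", "payload": {"rows": [0, 0, 0.01, 0, 0, 0, 0.035, 0, 0, 0, 0.07, 0, 0, 0, 0.11, 0, 0, 0, 0.15, 0, 0, 0, 0.18, 0, 0, 0, 0.19, 0, 0, 0, 0.19, 0]}}

```text
time_s: 24.88
tool_pos: [535.2, 25.3, 359.4]
tcp_rot: [[0.824, 0.566, 0.001], [0.566, -0.824, 0.0], [0.001, 0.0, -1.0]]
ft_force: [0.3, 0.2, 0.1]
gripper_width: 38.7
```

Request:
{"api": "arm_command", "payload": {"rows": [-0.02, 0, 0, 0, -0.05, 0, 0.01, 0, -0.08, 0, 0.02, 0, -0.09, 0, 0.02, 0, -0.09, 0, 0.02, 0, -0.09, 0, 0.02, 0]}}

```text
time_s: 25.62
tool_pos: [445.7, 25.4, 378.8]
tcp_rot: [[0.824, 0.566, -0.0], [0.566, -0.824, -0.001], [-0.001, 0.0, -1.0]]
ft_force: [0.8, -0.7, -0.6]
gripper_width: 38.3
```

```bash
python3 - <<'E'
from h import *
c=cap('wrist','w18'); s=bot.sense(); print(s['time_s'],s['tool_pos'],s['ft_force'],s['gripper_width'])
c=cap('side','s18'); crop(c,225,385,120,330,'s18c'); c=cap('top','t18'); W=cloud(c)
k=(W[...,2]>186)&(W[...,2]<196)&(np.hypot(W[...,0]-533,W[...,1]-25)<40); print(k.sum(),W[k].mean(0) if k.any() else 0)
E
```

```text
25.675 [445.75448885  25.31270232 378.83506233] [-0.16535013  0.54750709 -0.72595191] 38.879036318833975
0 0
```

View pics/s18c.png

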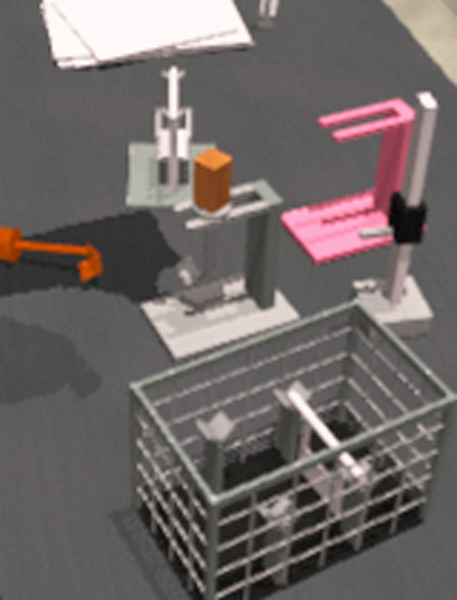

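View pics/w18.png

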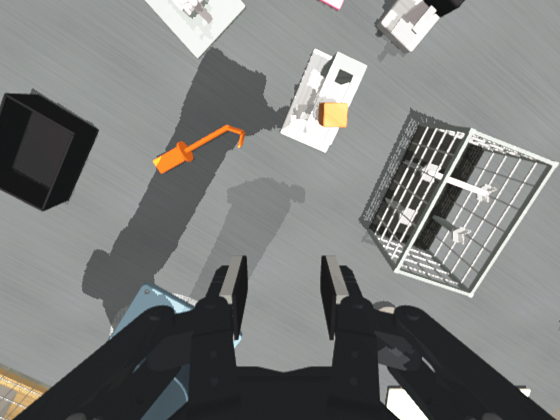

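View pics/t18.png

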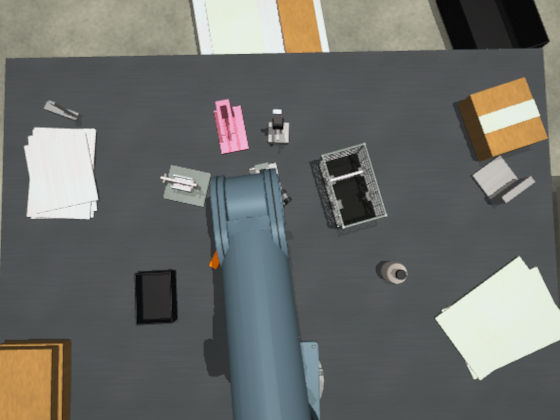

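```bash
python3 - <<'E'
from h import *
W=cloud(ld('t18')); m=(np.hypot(W[...,0]-556,W[...,1]-260)<60)&(W[...,2]>100)&(W[...,2]<125); p=W[m]; print('bar',m.sum(),p.mean(0).round(1),[np.percentile(p[:,i],[2,98]).round(1) for i in range(3)])
W=cloud(ld('s18')); k=(W[...,2]>184)&(W[...,2]<196)&(np.hypot(W[...,0]-533,W[...,1]-25)<30); print('handle',k.sum(),W[k].mean(0).round(1),W[k][:,2].max())
W=cloud(ld('side0')); k=(W[...,2]>184)&(W[...,2]<196)&(np.hypot(W[...,0]-533,W[...,1]-25)<30); print('before',k.sum(),W[k].mean(0).round(1),W[k][:,2].max())
print(bot.finish_job())
E
```

```text
bar 136 [555.6 259.7 112.4] [array([539.1, 572.5]), array([215. , 304.6]), array([106.1, 117.7])]
handle 61 [531.8  23.1 186.2] 188.2797717683435
before 64 [532.9  23.3 186.4] 188.76127497967502
the job is handed in; nothing more can be done
None
```

The folded sample now hangs by its bar in both V seats of the stand. The rod is back in its fork and released. The job took about 26 s of the 72 s allowed.

**What I did:** I gripped the rod by its handle, slid it out of the open end of the fork, and hooked the folded sample's bar through its window. I lifted it out of the bin, lowered it into the stand, pulled the hook clear, and hung the rod back with its collar on the prongs. Neither sample was touched with the fingers.

**Last checks:**
- **Sample:** The bar's top measured about 113.8 mm high while the hook was still under it, so its centre is about 110 mm, as required. The final top view put the bar's middle at (555.6, 259.7), within 1 mm of the seat position I measured.
- **Rod:** The handle stands upright about 1 mm from where it first hung, at the same height. The gripper is open and about 190 mm above the handle and read no contact force.
- **Other things:** The flat sample still hangs in the bin. The bottle, parts bin, gauge and pink fork look unmoved in the pictures; the orange look-alike does in the side view.

**Disagreements:**
- The cameras showed the handle's top 2–4 mm lower than the given sizes imply, both before and after the job.
- They also disagreed by about 2 mm on where the rod stood. I relied on contact force and matching views when hanging it back.
- The arm hid the handle from the top camera at the end, so its final position comes from the side camera only.

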